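Put the dry clay tools away in the trough

TASK

Put the loop tool, the stamp and the scraper from the draining rack away into the white stoneware trough, each standing or leaning in it with its working end down on the trough's floor and its handle up; feel for the floor and set each one down on it gently, without dropping it or ramming it down. Leave the wet paddle standing in the rack where it is and do not shove the other things on the table.

Things in the scene. Friction and masses are not known exactly. Their poses are not given: they have to be found in the camera images.
- rack: Fixed white draining rack, 400 mm long. Origin on the table under the tools' feet; y along it, x away from the robot, z up. Four tools stand at y about -132, -44, 44, 132 mm (in any order), feet 35 mm up on a ledge at x = 0, leaning 35 deg from vertical, handles up, towards the robot (tops x -108, z 190 mm), y axes level along the rack. Draw a tool out along its own length.
- rack_bar (a point): Middle of the rack's metal carrying bar, 20 mm thick, 400 mm long along the rack's y, above the tools (rack x -62, z 272 mm). It blocks a gripper pointing straight down; one leaning as the tools lean clears it by about 30 mm. End frames at rack y +-192 mm slope parallel to the tools, 85 mm off on the +x side.
- rack_rail (a point): Middle of the 12 mm metal rail on which the handles lie, 85 mm from their feet (rack x -62, z 95 mm). White separators 8 mm thick stand on it midway between the tools.
- loop_tool: Ribbon loop tool, 190 mm long, about 75 g: at the foot an open upright loop of steel rod 54 mm wide, 60 mm high, then a brass ferrule and from 76 mm up a wooden handle 20 mm wide. Origin: centre of its foot, the head's lower end; z up to the handle's top; y along head and handle width; handle 20 mm deep along x. Grip the handle across y, 150 mm from the foot, fingers along -z. 
- stamp: Block stamp, 190 mm long, about 110 g: at the foot a solid dark wooden block 46 mm wide, 34 mm high, 20 mm deep, then a wooden handle 26 mm wide. Origin: centre of its foot, the head's lower end; z up to the handle's top; y along head and handle width; handle 20 mm deep along x. Grip the handle across y, 150 mm from the foot, fingers along -z. 
- scraper: Scraper, 190 mm long, about 90 g: at the foot a thin flat steel blade 60 mm wide, 45 mm high, then a dark collar and from 65 mm up a wooden handle 18 mm wide. Origin: centre of its foot, the head's lower end; z up to the handle's top; y along head and handle width; handle 20 mm deep along x. Grip the handle across y, 150 mm from the foot, fingers along -z. 
- paddle: Wooden paddle, still wet, stays in the rack: 190 mm long, at the foot a flat wooden blade 56 mm wide, 75 mm high, 14 mm thick, then a wooden handle 22 mm wide. Origin and axes as the other tools.
- trough: White stoneware tool trough, fixed, open on top: 106 (x) x 276 (y) x 130 mm high, walls 8 mm. Origin: centre of its underside; x away from the robot, z up. A level, unyielding cork board fills its bottom; the board's top is 18 to 48 mm above the table and not reported: feel for it. A tool let go with its foot near the +x wall leans back on the -x rim.
- cup: Bystander: brown clay cup, 80 mm wide, 75 mm high; origin at the centre of its base.
- jar: Bystander: glass jar with a black cap, 66 mm wide, 85 mm high; origin at the centre of its base.
- mould: Bystander: white plaster mould, 96 mm wide, 65 mm high; origin at the centre of its base.
- beater: Bystander: dark wooden beater lying flat, 250 x 55 x 18 mm, along its x, paddle from x = -40 to 100 mm; origin on its underside.
- prop: Bystander: white kiln prop, an upright cylinder 40 mm wide, 70 mm high; origin at the centre of its base.
- bowl: Bystander: brown clay bowl, 130 mm wide, 50 mm high; origin at the centre of its base.

How it is judged:
By the outcome, as a careful person would: the job done as asked, in the order asked, and still so for the second after the job is handed in, with the robot touching nothing.
It also fails if it takes over 72 s, if anything falls off the work surface, if the arm or the gripper's body presses on something with over 40 N, if the wrist force passes 120 N, or if a joint passes its speed limit or range.

ROBOT

A 6-joint arm with a two-finger parallel gripper is mounted at the origin on the work surface. World frame = base frame: x ahead of the robot, y to its left, z up, the work surface at z = 0. Lengths are in m, angles in degrees, forces in N, time in s.
With the tool pointing down it reaches from about 0.4 to 0.825 m from the base axis. Payload 7 kg.
Tool frame: the origin (TCP) lies midway between the tips of the shut fingers; the grasp point (between the pads) lies 19 mm behind it (r.grip_depth is the distance from the TCP to the grasp point, in m); z points along the fingers, y is the line along which they close (so a half turn about z gives the same grasp; the last joint's range is limited). The gripper opens to 88 mm and grips with 3 to 60 N. Pads are 19 mm wide; open, the fingers measure 130 mm over their backs; the gripper's body (78 mm by 193 mm) begins 47 mm behind the grasp point.
Start: joints at [80.392, 20.546, 0.682, 0, -70.136, -16.507], TCP at [0.297, 0.606, 0.198] pointing down, gripper open.
Joint ranges: [-176.03, 176.03], [-82.01, 121.73], [-58.28, 71.71], [-173.87, 95.51], [-174.79, -0.11], [-173.66, 173.66]. Speed limits (degrees/s): [136.94, 136.94, 172.46, 180, 180, 180].

INTERFACE

Orientations are given as [roll, pitch, yaw] about the fixed x, y, z axes, in that order (R = Rz(yaw) Ry(pitch) Rx(roll)).
In Python, from plant import r, capture, close_job, search_frame, outline_of gives the robot as it stands.
- The arm moves only by the shell command python3 -m creep 'ROWS' [FORCE]. ROWS is JSON, a list of rows, each a list of 7 numbers: the finger opening in mm, from 0 to 87.6, then the shift along the world's x, y, z in units of 25 mm (1.0 is 25 mm), then the turn, a rotation vector about the world's x, y, z in degrees. In form: [[hand, x, y, z, ax, ay, az], ...]. A call has 1 to 8 rows; each row shifts and turns the commanded pose from where the row before left it; what a row does not reach is not made up. A row lasts 1/12 s, in which the tool goes at most 41.7 mm and 7.16 degrees, less where a joint would pass 70% of its speed; a pose out of reach is approached as far as the arm can. A call is refused whole if a number of a shift passes 1 or a number of a turn 7.16, either way. A call with a gripper value outside its range is refused whole. The fingers move at their own pace and stop on an object; FORCE is the grip in N (left out, the last holds). Time passes only in rows, so rows that do not move let the fingers close. It gives the time, the measured TCP pose, the force, the opening and the grip force at its end, in the units of the state.
- r.get_state(): the state, without advancing time (a new reading comes with each control period).
- capture(name): name is "scene" or "top"; returns a dict with "frame" (420x560x3 uint8, red, green, blue), "K" (3x3 intrinsics, pixels), "k1" (the pictures are not rectified: a ray, as slopes to the right and down, at radius r is drawn at 1 + k1 r^2 times it, then the intrinsics apply), "origin" and "rotation" of the camera in the world. Camera axes: x right, y down, z forward; pixel columns grow to the right and rows downward; lengths in m; the calibration is good to about 2 mm. A picture is of the moment at which its call begins. There is no depth.
- close_job(): hands the job in; it is judged then, once.
Trained networks look in a picture, given as the dict that the camera call returned (one of the last four; its "shot" number tells which), for a name from the list of things; names that differ only in an ending like _2 or _b are one class to them, and where a whole thing is asked for, a point or a joint stands for the part that bears it (a point fixed in the world has none). Each returns a list of dicts, best first, with "conf" (0 to 1); they miss things now and then, are a little off and sometimes report something else, mostly with a low value. They report only what shows in the picture. A call takes as long as a camera call.
- search_frame(picture, target): "bbox" ([left, top, right, bottom] in pixels, round what is visible of it).
- outline_of(picture, target): "region" (420x560 bool, what is visible of it) and "bbox" ([left, top, right, bottom] in pixels, round what is visible of it).
The state is a dict: "time_s": time; "joints": joint angles; "qd": joint speeds; "joint_torque": joint torques, N m; "tcp_pos": TCP position; "eef_rot": TCP orientation; "contact_force": force on the tool from outside, world axes, zero at the start; "moment": the same for the moment, N m; "gripper_width": finger opening in m; "gripper_force": force on a finger pad.
Only numpy, scipy, OpenCV 4.12 (cv2) and the standard library are available. Lean on these libraries where they do the work, as an engineer would, in place of code of your own. Each camera call takes 0.05 s, during which the arm holds its last target. There are 200 camera calls.

## Working session

There is one attempt and no reset: what is moved stays moved. The work goes in short steps, Python scripts to look and compute and a shell command to move; the robot and the scene stay as the last step left them, time stands still between calls to the robot, and variables do not carry over. Pictures are saved under pics/ and viewed, at most 10 in all, crops included, and the job is handed in when it is done.

```bash
ls; mkdir -p pics; cat > h.py <<'E'
import numpy as np, cv2
from plant import r, capture, close_job, search_frame, outline_of
from scipy.spatial.transform import Rotation as Rot
def ray(c,u,v):
    K=c["K"]; xd=(u-K[0][2])/K[0][0]; yd=(v-K[1][2])/K[1][1]
    x,y=xd,yd
    for _ in range(20):
        s=1+c["k1"]*(x*x+y*y); x,y=xd/s,yd/s
    d=np.array(c["rotation"])@np.array([x,y,1.]); return np.array(c["origin"]),d/np.linalg.norm(d)
def onz(c,u,v,z):
    o,d=ray(c,u,v); return o+d*(z-o[2])/d[2]
def proj(c,P):
    P=np.atleast_2d(P); q=(P-np.array(c["origin"]))@np.array(c["rotation"])
    x,y=q[:,0]/q[:,2],q[:,1]/q[:,2]; s=1+c["k1"]*(x*x+y*y); K=c["K"]
    return np.c_[K[0][0]*x*s+K[0][2],K[1][1]*y*s+K[1][2]]
def save(c,n): cv2.imwrite(f"pics/{n}.png",cv2.cvtColor(c["frame"],cv2.COLOR_RGB2BGR))
E
python3 - <<'E'
from h import *
print(r.get_state())
for n in("scene","top"):
    c=capture(n); save(c,n+"0"); print(n,c["origin"],c["rotation"],c["K"],c["k1"])
    for t in "rack rack_bar rack_rail loop_tool stamp scraper paddle trough cup jar mould beater prop bowl".split():
        try: print(t,[([round(x) for x in d["bbox"]],round(d["conf"],2)) for d in search_frame(c,t)[:3]])
        except Exception as e: print(t,e)
E
```

```text
pics
{'time_s': 0.0, 'joints': array([ 8.03904775e+01,  2.05912632e+01,  6.33310745e-01, -1.94820100e-02,
       -7.01344353e+01, -1.65080370e+01]), 'qd': array([ 0.16740572,  0.05029082,  0.00239607, -0.07279802,  0.05705247,
        0.00200118]), 'joint_torque': array([ 1.42080757e-03, -5.82723856e+01,  2.93050396e+01,  6.99701115e+00,
        7.12331981e-03, -1.60876893e-04]), 'tcp_pos': array([0.29692928, 0.60559167, 0.19672314]), 'eef_rot': array([ 1.79906216e+02, -8.69508570e-03, -2.61241875e+01]), 'contact_force': array([ 0.02796555,  0.27106897, -0.01818306]), 'moment': array([ 0.05842583,  0.02415383, -0.02702479]), 'gripper_force': 0.0, 'gripper_width': 0.08776047619566273}
scene [1.37520303 0.12905945 1.18988304] [-1.38861205e+02  4.98740903e-03  1.03968982e+02] [[473.54034022   0.         272.47523675]
 [  0.         473.54034022 206.28225169]
 [  0.           0.           1.        ]] -0.06961865487053663
rack [([160, 158, 317, 317], 0.55), ([355, 311, 376, 332], 0.15)]
rack_bar [([158, 153, 311, 316], 0.65), ([356, 308, 374, 335], 0.18)]
rack_rail [([166, 156, 312, 319]
[... 839 characters left out ...]
246], 0.67)]
rack_rail [([213, 123, 378, 246], 0.86)]
loop_tool [([268, 191, 284, 214], 0.68), ([399, 258, 448, 306], 0.32)]
stamp [([302, 187, 323, 226], 0.77), ([333, 198, 355, 238], 0.48)]
scraper [([334, 200, 354, 238], 0.77), ([206, 230, 231, 263], 0.32)]
paddle [([232, 168, 261, 205], 0.59)]
trough [([74, 183, 196, 256], 0.93)]
cup [([203, 229, 232, 262], 0.82), ([336, 200, 354, 238], 0.26)]
jar [([184, 135, 209, 166], 0.71), ([204, 232, 231, 260], 0.17)]
mould [([103, 126, 139, 164], 0.88)]
beater [([314, 249, 362, 338], 0.6), ([183, 136, 211, 164], 0.54)]
prop [([150, 125, 174, 143], 0.67), ([202, 230, 230, 261], 0.67)]
bowl [([400, 260, 448, 304], 0.7), ([103, 128, 142, 162], 0.21)]
```

```bash
python3 - <<'E'
import cv2
a=cv2.imread("pics/scene0.png")[140:360,130:460]; cv2.imwrite("pics/sc.png",cv2.resize(a,None,fx=2.4,fy=2.4,interpolation=cv2.INTER_CUBIC))
a=cv2.imread("pics/top0.png")[110:350,60:460]; cv2.imwrite("pics/tc.png",cv2.resize(a,None,fx=2,fy=2,interpolation=cv2.INTER_CUBIC))
E
sed -i 's/np.array(c\["rotation"\])/RR(c)/g; 3a def RR(c): return Rot.from_euler("xyz",c["rotation"],degrees=True).as_matrix()' h.py
```

```text
(no output)
```

View pics/sc.png

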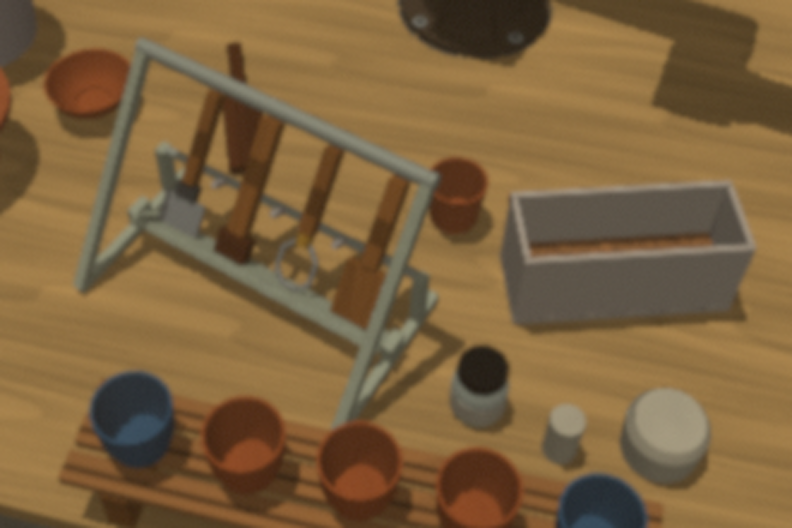

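View pics/tc.png

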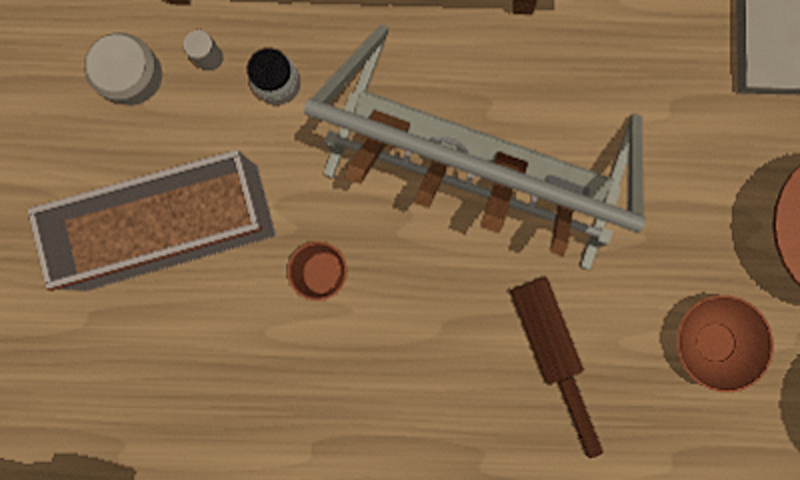

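```bash
cat > fit.py <<'E'
from h import *
from scipy.optimize import least_squares
def fit(obs,x0):
    # obs: list of (cam, [(local xyz, (u,v))])
    def W(p,L): c,s=np.cos(p[2]),np.sin(p[2]); L=np.array(L); return np.c_[p[0]+c*L[:,0]-s*L[:,1],p[1]+s*L[:,0]+c*L[:,1],L[:,2]]
    f=lambda p: np.concatenate([(proj(c,W(p,[a for a,b in o]))-np.array([b for a,b in o])).ravel() for c,o in obs])
    s=least_squares(f,x0,loss="soft_l1"); print(s.x[:2],np.degrees(s.x[2])); print(f(s.x).reshape(-1,2).round(1).tolist()); return s.x
E
python3 - <<'E'
from fit import *
T=capture("top");S=capture("scene")
t=lambda x,y:(x/2+60-.25,y/2+110-.25); s=lambda x,y:(x/2.4+130-.3,y/2.4+140-.3)
b=[(-.062,.2,.272),(-.062,-.2,.272)]
h=[(-.108,y,.190) for y in(.132,.044,-.044,-.132)]
ft=[(.0,y,.035) for y in(.132,.044,-.044,-.132)]
print("rack both")
fit([(T,list(zip(b,[t(308,106),t(642,223)]))+list(zip(h,[t(360,168),t(427,194),t(494,219),t(560,245)]))),(S,list(zip(b,[s(436,181),s(143,44)]))+list(zip(ft,[s(358,310),s(293,283),s(236,252),s(182,225)])))],[.6,-.1,0])
q=[(.053,.138,.13),(.053,-.138,.13),(-.053,-.138,.13),(-.053,.138,.13)]
print("trough")
p=fit([(T,list(zip(q,[t(31,211),t(241,154),t(262,227),t(48,287)]))),(S,list(zip(q,[s(750,246),s(520,261),s(512,195),s(733,184)])))],[.45,.3,.3])
for n,u,v,z in[("cup",317,270,.075),("jar",268,70,.085),("prop",198,44,.07),("mould",120,66,.065),("bowl",725,342,.05),("beaterhead",545,330,.018),("btip",593,455,.018),("btip2",530,285,.018)]: print(n,onz(T,*t(u,v),z).round(3))
E
```

```text
rack both
[ 0.60064705 -0.17251507] -17.829304487962364
[[-1.2, 0.0], [-0.3, 0.1], [-2.9, 3.2], [-2.3, 2.2], [-1.5, 1.8], [0.1, 0.9], [-0.6, 0.1], [-2.5, 0.2], [-4.1, 3.6], [-2.4, 1.6], [-2.9, 1.8], [-3.7, 0.9]]
trough
[0.48420384 0.25501402] 17.636778414988648
[[-1.2, -1.9], [-0.4, -2.7], [-0.5, 0.2], [-0.3, 0.5], [0.5, 0.4], [-0.4, -0.4], [-3.1, -2.4], [-3.0, -2.5]]
cup [0.426 0.041 0.075]
jar [0.693 0.118 0.085]
prop [0.731 0.219 0.07 ]
mould [0.698 0.324 0.065]
bowl [ 0.347 -0.505  0.05 ]
beaterhead [ 0.355 -0.269  0.018]
btip [ 0.191 -0.336  0.018]
btip2 [ 0.416 -0.247  0.018]
```

```bash
cat > ov.py <<'E'
from fit import *
def box(o,R,w,d,z0,z1):
    P=np.array([[sx*d/2,sy*w/2,z] for z in(z0,z1) for sx,sy in((1,1),(1,-1),(-1,-1),(-1,1))]); P=P@R.T+o
    return [(P[a],P[b]) for a,b in((0,1),(1,2),(2,3),(3,0),(4,5),(5,6),(6,7),(7,4),(0,4),(1,5),(2,6),(3,7))]
def rackR(p): return Rot.from_euler("z",p[2]).as_matrix()
LEAN=Rot.from_euler("y",-35,degrees=True).as_matrix()
DIM={"paddle":(.132,22,56,75,14),"loop_tool":(.044,20,54,60,4),"stamp":(-.044,26,46,34,20),"scraper":(-.132,18,60,45,3)}
def rackL(p):
    R=rackR(p); o=np.array([p[0],p[1],0]); L=[]
    for n,(y,hw,w,h,d) in DIM.items():
        f=o+R@[0,y,.035]; L+=box(f,R@LEAN,hw/1e3,.02,.1,.19)+box(f,R@LEAN,w/1e3,d/1e3,0,h/1e3)
    for z,x,t in((.272,-.062,.01),(.095,-.062,.006)):
        for dx,dz in((t,0),(-t,0),(0,t)): L.append((o+R@[x+dx,.2,z+dz],o+R@[x+dx,-.2,z+dz]))
    return L
def troughL(p): 
    o=np.array([p[0],p[1],0]);R=rackR(p); return box(o,R,.276,.106,0,.13)+box(o,R,.26,.09,.03,.13)
def draw(c,L,x0,y0,x1,y1,f,n):
    a=cv2.resize(cv2.cvtColor(c["frame"],cv2.COLOR_RGB2BGR)[y0:y1,x0:x1],None,fx=f,fy=f,interpolation=cv2.INTER_CUBIC)
    for A,B in L:
        q=(proj(c,[A,B])-[x0,y0]+.5)*f-.5; q=np.round(q*16).astype(int)
        cv2.line(a,tuple(int(v) for v in q[0]),tuple(int(v) for v in q[1]),(0,255,255),1,cv2.LINE_AA,4)
    cv2.imwrite(f"pics/{n}.png",a); return a
E
python3 - <<'E'
from ov import *
T=capture("top");S=capture("scene")
L=rackL([.6006,-.1725,np.radians(-17.83)])+troughL([.4842,.2550,np.radians(17.64)])
a=draw(T,L,70,120,390,260,2.45,"o1"); b=draw(S,L,155,150,445,320,2.45,"o2")
b=cv2.copyMakeBorder(b[:590-a.shape[0]],0,0,0,a.shape[1]-b.shape[1],cv2.BORDER_CONSTANT); b=b[:600-a.shape[0]]
cv2.imwrite("pics/o12.png",np.vstack([a,b])); print(a.shape,b.shape)
E
```

```text
(343, 784, 3) (247, 784, 3)
```

View pics/o12.png

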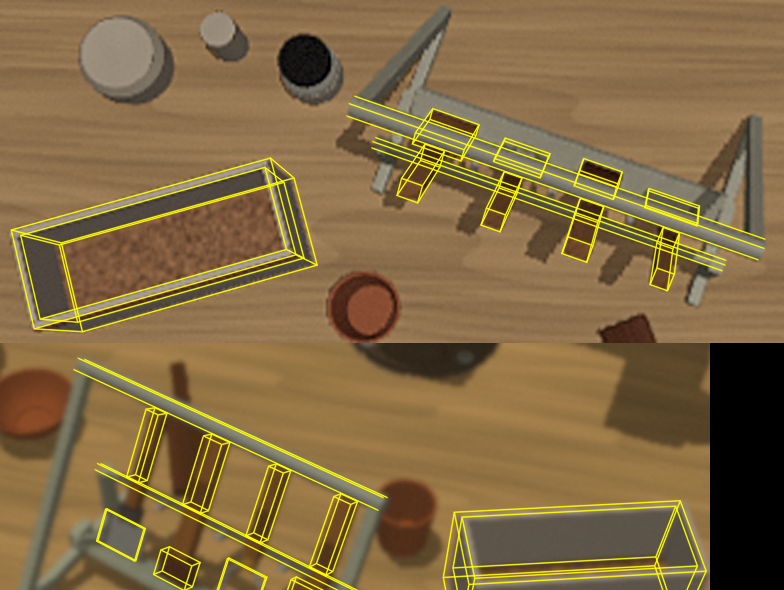

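```bash
python3 - <<'E'
from ov import *
S=capture("scene")
L=rackL([.6006,-.1725,np.radians(-17.83)])+troughL([.4842,.2550,np.radians(17.64)])
draw(S,L,155,150,445,320,2.75,"o3")
E
```

```text
(no output)
```

View pics/o3.png

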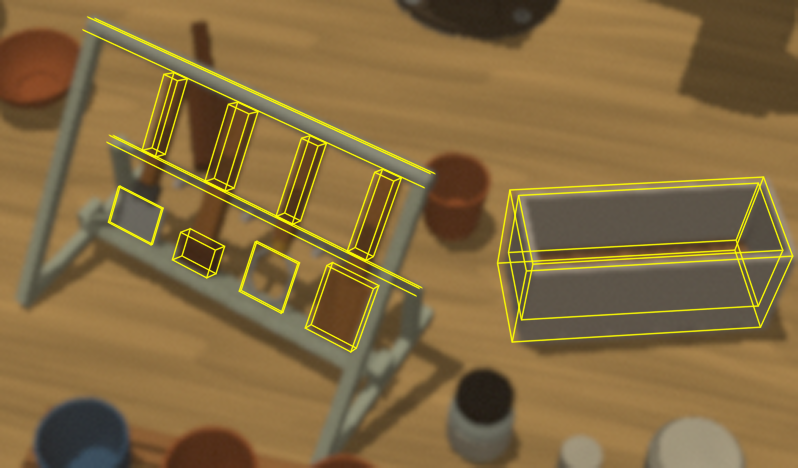

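```bash
cat > go.py <<'E'
from ov import *
RK=[.6006,-.1725,np.radians(-17.83)]; TR=[.4842,.2550,np.radians(17.64)]
def rackpose(y,along,px=0.,lean=35):
    R=rackR(RK); RT=R@Rot.from_euler("y",-lean,degrees=True).as_matrix()
    return np.array([RK[0],RK[1],0])+R@[0,y,.035]+RT@[px,0,along-.019], RT@np.diag([1,-1,-1])
def trpose(x,y,z,lean,along=.155):
    "foot at trough x,y and world z"
    R=rackR(TR); RT=R@Rot.from_euler("y",-lean,degrees=True).as_matrix()
    return np.array([TR[0],TR[1],0])+R@[x,y,z]+RT@[0,0,along-.019], RT@np.diag([1,-1,-1])
def cur():
    s=r.get_state(); return s["tcp_pos"],Rot.from_euler("xyz",s["eef_rot"],degrees=True).as_matrix(),s
def to(G):
    p,R,s=cur(); w=Rot.from_matrix(G[1]@R.T).as_rotvec(degrees=True); d=(G[0]-p)/.025
    n=max(np.abs(d).max(),np.linalg.norm(w)/7.16,np.linalg.norm(d)*25/41.7)
    print("goal",G[0].round(3),"shift",d.round(2),"turn",w.round(1),"minrows",n.round(1),"t",s["time_s"])
    return d,w
E
python3 - <<'E'
from go import *
to(rackpose(.044,.26)); to(rackpose(.044,.155)); to(rackpose(.044,.36)); to(trpose(.02,.08,.16,25))
print([ (u*np.array([1])).round(3) for u in (rackR(RK)@LEAN@np.array([0,0,1]),)])
E
```

```text
goal [ 0.482 -0.088  0.232] shift [  7.41 -27.77   1.39] turn [-13.1 -32.5   8. ] minrows 27.8 t 1.75
goal [ 0.54  -0.107  0.146] shift [  9.71 -28.51  -2.05] turn [-13.1 -32.5   8. ] minrows 28.5 t 1.75
goal [ 0.428 -0.071  0.314] shift [  5.23 -27.07   4.67] turn [-13.1 -32.5   8. ] minrows 27.1 t 1.75
goal [0.424 0.32  0.283] shift [  5.08 -11.45   3.42] turn [ -1.9 -25.5  43. ] minrows 11.4 t 1.75
[array([-0.546,  0.176,  0.819])]
```

```bash
python3 -m creep '[[50,0,-0.8,0.5,0,0,0],[50,0,-0.8,0.5,0,0,0],[50,0,-0.8,0.5,0,0,0],[50,0,-0.8,0.5,0,0,0],[50,0,-0.8,0.5,0,0,0],[50,0,-0.8,0.5,0,0,0],[50,0,-0.8,0.5,0,0,0],[50,0,-0.8,0.5,0,0,0]]' 25
python3 -m creep '[[50,0.4,-1,0,-0.82,-2.03,0.5],[50,0.4,-1,0,-0.82,-2.03,0.5],[50,0.4,-1,0,-0.82,-2.03,0.5],[50,0.4,-1,0,-0.82,-2.03,0.5],[50,0.4,-1,0,-0.82,-2.03,0.5],[50,0.4,-1,0,-0.82,-2.03,0.5],[50,0.4,-1,0,-0.82,-2.03,0.5],[50,0.4,-1,0,-0.82,-2.03,0.5]]'
python3 -m creep '[[50,0.2,-1,0,-0.82,-2.03,0.5],[50,0.2,-1,0,-0.82,-2.03,0.5],[50,0.2,-1,0,-0.82,-2.03,0.5],[50,0.2,-1,0,-0.82,-2.03,0.5],[50,0.2,-1,0,-0.82,-2.03,0.5],[50,0.2,-1,0,-0.82,-2.03,0.5],[50,0.2,-1,0,-0.82,-2.03,0.5],[50,0.2,-1,0,-0.82,-2.03,0.5]]'
python3 - <<'E'
from go import *
to(rackpose(.044,.26)); print(r.get_state()["joints"].round(1))
E
```

```text
time_s: 2.42
tcp_pos: [0.2971, 0.445, 0.2984]
eef_rot: [-180.0, 0.0, -26.1]
contact_force: [1.3, -0.4, -0.3]
gripper_width: 0.0505
gripper_force: 0.0
time_s: 3.08
tcp_pos: [0.3775, 0.245, 0.2979]
eef_rot: [-179.3, -17.6, -22.2]
contact_force: [-0.2, 0.2, 0.2]
gripper_width: 0.0502
gripper_force: 0.0
time_s: 3.75
tcp_pos: [0.4172, 0.0451, 0.2978]
eef_rot: [-179.9, -35.1, -17.8]
contact_force: [0.5, 0.3, -0.8]
gripper_width: 0.0502
gripper_force: 0.0
goal [ 0.482 -0.088  0.232] shift [ 2.61 -5.33 -2.62] turn [-0.   0.1 -0. ] minrows 5.3 t 3.75
[ 73.  -30.1 -55.   37.6 -70.3 -15.6]
```

```bash
python3 -m creep '[[50,0.4,-0.9,-0.2,0,0,0],[50,0.4,-0.9,-0.2,0,0,0],[50,0.4,-0.9,-0.4,0,0,0],[50,0.4,-0.9,-0.6,0,0,0],[50,0.5,-0.9,-0.6,0,0,0],[50,0.5,-0.83,-0.6,0,0,0],[50,0,0,0,0,0,0]]'
python3 - <<'E'
from go import *
to(rackpose(.044,.26)); print(r.get_state()["joints"].round(1))
T=capture("top"); 
def grip(G=None):
    p,R,s=cur(); L=[]
    for sy in(1,-1):
        a=p+R@[0,sy*s["gripper_width"]/2,0]; L+=[(a,p+R@[0,sy*s["gripper_width"]/2,-.05]),(a+R@[.0095,0,0],a-R@[.0095,0,0])]
    return L
S=capture("scene")
a=draw(T,rackL(RK)+grip(),210,130,390,250,2.2,"g1a"); b=draw(S,rackL(RK)+grip(),155,145,335,300,2.2,"g1b")
h=max(a.shape[0],b.shape[0]); a=cv2.copyMakeBorder(a,0,h-a.shape[0],0,0,cv2.BORDER_CONSTANT)
cv2.imwrite("pics/g1.png",np.hstack([a,b]))
E
```

```text
time_s: 4.33
tcp_pos: [0.4855, -0.0916, 0.2455]
eef_rot: [179.9, -33.8, -18.5]
contact_force: [-0.1, -0.7, -0.3]
gripper_width: 0.0498
gripper_force: 0.0
goal [ 0.482 -0.088  0.232] shift [-0.12  0.13 -0.53] turn [-0.3 -1.2  0.7] minrows 0.5 t 4.3333
[ 27.  -21.  -58.3  43.  -35.6  12.6]
```

View pics/g1.png

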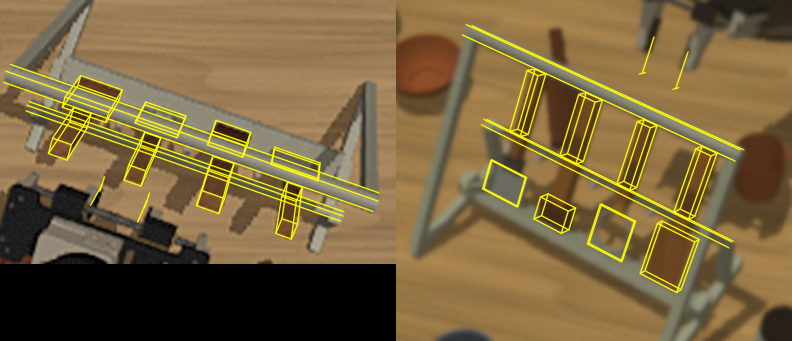

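```bash
python3 -m creep '[[60,0.25,-0.07,-0.55,-0.1,-0.6,0.3],[60,0.3,-0.08,-0.55,-0.1,-0.6,0.3],[60,0.3,-0.08,-0.55,-0.1,0,0.1],[60,0.3,-0.08,-0.55,0,0,0],[60,0.3,-0.08,-0.55,0,0,0],[60,0.3,-0.08,-0.55,0,0,0],[60,0.3,-0.08,-0.5,0,0,0],[60,0.13,-0.07,-0.18,0,0,0]]'
python3 - <<'E'
from go import *
to(rackpose(.044,.155)); print(r.get_state()["joints"].round(1))
E
```

```text
time_s: 5.1
tcp_pos: [0.5586, -0.1025, 0.1867]
eef_rot: [-179.7, -31.6, -17.0]
contact_force: [-0.3, 0.1, 0.3]
gripper_width: 0.0599
gripper_force: 0.0
goal [ 0.54  -0.107  0.146] shift [-0.75 -0.17 -1.61] turn [-1.2 -3.1 -1. ] minrows 1.6 t 5.1
[ 11.3  -7.1 -58.2  54.6 -17.4  12.1]
```

```bash
cat > kin.py <<'E'
import numpy as np, itertools
from scipy.spatial.transform import Rotation as Rot
from scipy.optimize import least_squares
D=[([80.39,20.59,.633,-.0195,-70.134,-16.508],[.2969,.6056,.1967],[179.906,-.009,-26.124]),
([73,-30.1,-55,37.6,-70.3,-15.6],[.4172,.0451,.2978],[-179.9,-35.1,-17.8]),
([27,-21,-58.3,43,-35.6,12.6],[.4855,-.0916,.2455],[179.9,-33.8,-18.5]),
([11.3,-7.1,-58.2,54.6,-17.4,12.1],[.5586,-.1025,.1867],[-179.7,-31.6,-17.0])]
E
cat > k1.py <<'E'
from kin import *
Rs=[Rot.from_euler("xyz",d[2],degrees=True) for d in D]; J=np.array([d[0] for d in D])
ax={"x":[1,0,0],"y":[0,1,0],"z":[0,0,1]}
res=[]
for a4,a5,a6 in itertools.product("xyz",repeat=3):
  if a4==a5 or a5==a6: continue
  for sg in itertools.product([1,-1],repeat=5):
    def ori(o,j):
        A=[np.array(ax[a]) for a in ("z","y","y",a4,a5,a6)]
        q=[j[0],sg[0]*j[1],sg[1]*j[2],sg[2]*j[3],sg[3]*j[4],sg[4]*j[5]]
        # offsets after j1, after j3, after j4, after j5, const end
        return Rot.from_rotvec(A[0]*q[0],degrees=True)*Rot.from_rotvec(A[1]*(q[1]+q[2]+o[0]),degrees=True)*Rot.from_rotvec(A[3]*q[3],degrees=True)*Rot.from_rotvec(A[4]*(q[4]+o[1]),degrees=True)*Rot.from_rotvec(A[5]*q[5],degrees=True)
    def f(o):
        M=[(ori(o,j).inv()*R) for j,R in zip(J,Rs)]
        m=Rot.concatenate(M).mean()
        return np.concatenate([(m.inv()*x).as_rotvec(degrees=True) for x in M])
    for o0 in ([0,0],[90,0],[180,90],[-90,90]):
        s=least_squares(f,o0); res.append((np.abs(s.fun).max(),a4+a5+a6,sg,s.x.round(1)))
res.sort(key=lambda t:t[0]); [print(x) for x in res[:8]]
E
python3 k1.py
```

```text
(np.float64(0.10069805963599986), 'zyz', (1, -1, 1, -1, 1), array([2.7e+02, 1.0e-01]))
(np.float64(0.10069808641433463), 'xyx', (1, -1, -1, -1, -1), array([3.6e+02, 1.0e-01]))
(np.float64(0.10069810187599446), 'xyx', (1, -1, 1, -1, 1), array([1.8e+02, 1.0e-01]))
(np.float64(0.10069811704490772), 'zyz', (1, -1, 1, -1, 1), array([-90. ,   0.1]))
(np.float64(0.10069813599772516), 'zyz', (1, -1, -1, -1, -1), array([90. ,  0.1]))
(np.float64(0.10069813764693518), 'xyx', (1, -1, 1, -1, 1), array([1.8e+02, 1.0e-01]))
(np.float64(0.10069814652324749), 'xyx', (1, -1, 1, -1, 1), array([1.8e+02, 1.0e-01]))
(np.float64(0.10069814685259697), 'xyx', (1, -1, -1, -1, -1), array([-0. ,  0.1]))
```

```bash
cat > k2.py <<'E'
from kin import *
def E(a,t): return Rot.from_euler(a,t,degrees=True).as_matrix()
A=[];b=[]
for j,p,rp in D:
    R=E("xyz",rp) if 0 else Rot.from_euler("xyz",rp,degrees=True).as_matrix()
    z1=E("z",j[0]); m=np.zeros((3,7))
    m[:,0]=z1[:,0]; m[:,1]=z1[:,1]; m[:,2]=[0,0,1]
    m[:,3]=(z1@E("y",j[1]))[:,2]; B=z1@E("y",j[1]-j[2]); m[:,4]=B[:,0]; m[:,5]=B[:,2]; m[:,6]=R[:,2]
    A.append(m); b.append(p)
A=np.vstack(A);b=np.hstack(b); x,rs,rk,sv=np.linalg.lstsq(A,b,rcond=None); print(x.round(4),sv.round(3),(A@x-b).round(4))
E
python3 k2.py
```

```text
[ 0.2023 -0.1545  0.1017  0.5521  0.2268  0.0936  0.3876] [3.86  2.814 2.069 0.679 0.574 0.289 0.157] [-0.0377  0.0006  0.0448 -0.0072  0.0054 -0.0462  0.0042 -0.0054 -0.0135
  0.009  -0.038   0.015 ]
```

```bash
cat >> kin.py <<'E'
import json,os
if os.path.exists("log.json"): D+=[tuple(x) for x in json.load(open("log.json"))]
E
cat > lg.py <<'E'
import json,os
from plant import r
s=r.get_state(); L=json.load(open("log.json")) if os.path.exists("log.json") else []
L.append([s["joints"].tolist(),s["tcp_pos"].tolist(),s["eef_rot"].tolist()]); json.dump(L,open("log.json","w"))
print(s["joints"].round(1),s["tcp_pos"].round(3),s["eef_rot"].round(1))
E
python3 lg.py
python3 -m creep '[[60,-0.4,0.1,0.6,0,0,0],[60,-0.4,0.1,0.6,0,0,0],[60,-0.4,0.1,0.6,0,0,0]]' >/dev/null; python3 lg.py
python3 -m creep '[[60,-0.3,0.1,0.8,0,3,0],[60,-0.2,0.1,0.8,0,3,0],[60,-0.2,0.1,0.8,0,3,0]]'>/dev/null; python3 lg.py
python3 -m creep '[[60,-0.2,0,0.8,0,4,0],[60,-0.2,0,0.8,0,4,0],[60,-0.2,0,0.8,0,4,0]]'>/dev/null; python3 lg.py
python3 -m creep '[[60,-0.2,-0.2,0.8,0,4,2],[60,-0.2,-0.2,0.8,0,4,2],[60,-0.2,-0.2,0.8,0,2,2]]'>/dev/null; python3 lg.py
python3 k2.py
```

```text
[ 11.3  -7.1 -58.2  54.6 -17.4  12.1] [ 0.559 -0.103  0.187] [-179.7  -31.6  -17. ]
[ 20.9 -14.  -53.8  39.3 -30.1  21.1] [ 0.527 -0.096  0.232] [-179.7  -31.6  -17.1]
[ 25.3 -13.4 -36.1  21.  -53.1  38. ] [ 0.509 -0.087  0.294] [177.6 -22.9 -15.6]
[ 22.3  -7.5 -17.7  11.9 -74.5  49.9] [ 0.494 -0.087  0.355] [174.2 -11.3 -14.6]
[ 17.9  -2.2  -3.4   7.8 -91.1  63.7] [ 0.48  -0.103  0.413] [172.   -1.4  -8.3]
[ 0.1572 -0.1644  0.1209  0.5598  0.288   0.0965  0.3782] [5.825 4.203 3.078 1.072 0.645 0.548 0.244] [-0.0252  0.0148  0.0624 -0.0006  0.0115 -0.0358  0.0059 -0.0114 -0.0141
  0.0009 -0.0474  0.004   0.0013 -0.047   0.0041  0.0065 -0.0049 -0.0008
 -0.0027  0.0241  0.0012 -0.0136  0.0258 -0.004  -0.0226  0.0237 -0.0171]
```

```bash
cat > k2.py <<'E'
from kin import *
def E(a,t): return Rot.from_euler(a,t,degrees=True).as_matrix()
A=[];b=[]
for j,p,rp in D:
    R=Rot.from_euler("xyz",rp,degrees=True).as_matrix(); z1=E("z",j[0]); B1=z1@E("y",j[1]); B=z1@E("y",j[1]-j[2]); W=B@E("x",-j[3])@E("y",-j[4])
    A.append(np.c_[z1[:,0],z1[:,1],[0,0,1],B1[:,2],B[:,0],B[:,2],R[:,2],B1[:,0],R[:,0],R[:,1],[1,0,0],[0,1,0],(B@E("x",-j[3]))[:,2],(B@E("x",-j[3]))[:,1],W[:,2]]); b.append(p)
A=np.array(A);b=np.hstack(b)
for cols in ([0,1,2,3,4,5,6],[0,1,2,3,4,5,6,8,9],[0,1,2,3,4,5,6,10,11],[0,1,2,3,4,5,6,7],[0,1,2,3,4,5,6,12,13],[0,2,3,4,5,6,10,11],[0,2,3,4,5,6,7,12,13,14]):
    M=A[:,:,cols].reshape(-1,len(cols)); x=np.linalg.lstsq(M,b,rcond=None)[0]; print(cols,x.round(4),np.abs(M@x-b).max().round(4),np.std(M@x-b).round(4))
E
python3 k2.py
```

```text
[0, 1, 2, 3, 4, 5, 6] [ 0.1572 -0.1644  0.1209  0.5598  0.288   0.0965  0.3782] 0.0624 0.0226
[0, 1, 2, 3, 4, 5, 6, 8, 9] [ 0.1063 -0.1491  0.0111  0.5841  0.3031  0.1347  0.3322  0.0546 -0.0082] 0.0521 0.019
[0, 1, 2, 3, 4, 5, 6, 10, 11] [ 0.1356 -0.1551  0.0727  0.5683  0.2797  0.1056  0.3465  0.0407  0.0019] 0.0653 0.0209
[0, 1, 2, 3, 4, 5, 6, 7] [ 0.0375 -0.1736  0.0568  0.5573  0.2936  0.1201  0.3435  0.116 ] 0.0478 0.0175
[0, 1, 2, 3, 4, 5, 6, 12, 13] [-5.000e-04  7.000e-04  1.989e-01  6.020e-01  4.641e-01 -1.000e-04
  4.073e-01 -0.000e+00 -1.925e-01] 0.0003 0.0001
[0, 2, 3, 4, 5, 6, 10, 11] [ 0.099   0.2004  0.5962  0.3492  0.038   0.4195  0.1021 -0.1055] 0.0966 0.0401
[0, 2, 3, 4, 5, 6, 7, 12, 13, 14] [ 1.100e-03  1.997e-01  6.018e-01  4.632e-01 -1.900e-03  4.078e-01
  5.000e-04  1.600e-03 -1.919e-01 -1.100e-03] 0.0003 0.0001
```

```bash
cat > ik.py <<'E'
from go import *
def E(a,t): return Rot.from_euler(a,t,degrees=True).as_matrix()
LO=np.array([-176.03,-82.01,-58.28,-173.87,-174.79,-173.66]);HI=np.array([176.03,121.73,71.71,95.51,-.11,173.66])
def fk0(j):
    B1=E("z",j[0])@E("y",j[1]); B=E("z",j[0])@E("y",j[1]-j[2]); F=B@E("x",-j[3]); W=F@E("y",-j[4])@E("x",-j[5])
    return np.array([0,0,.199])+.602*B1[:,2]+.464*B[:,0]-.1925*F[:,1], W
J0=[80.392,20.546,.682,0,-70.136,-16.507]
C=fk0(J0)[1].T@Rot.from_euler("xyz",[180,0,-26.11],degrees=True).as_matrix()
def fk(j):
    p,W=fk0(j); R=W@C; return p+.407*R[:,2],R
def ik(G,j0):
    f=lambda j:np.r_[(fk(j)[0]-G[0])*10,Rot.from_matrix(fk(j)[1]@G[1].T).as_rotvec()*3]
    s=least_squares(f,np.clip(j0,LO+.2,HI-.2),bounds=(LO,HI)); return s.x,np.abs(s.fun).max()
def sols(G,n=60,seed=0):
    g=np.random.default_rng(seed); out=[]
    for _ in range(n):
        j,e=ik(G,g.uniform(LO,HI))
        if e<.005 and not any(np.abs(j-k).max()<2 for k in out): out.append(j)
    return out
E
python3 - <<'E'
from ik import *
s=r.get_state(); print(np.abs(fk(s["joints"])[0]-s["tcp_pos"]).max())
for n,G in(("loop grasp",rackpose(.044,.155)),("loop out",rackpose(.044,.255)),("stamp",rackpose(-.044,.155)),("scr",rackpose(-.132,.155)),("scr out",rackpose(-.132,.255)),("tr",trpose(.02,.08,.03,25)),("trm",trpose(.02,-.08,.03,25))):
    for fl in (0,1):
        H=(G[0],G[1]@np.diag([-1,-1,1])) if fl else G
        print(n,fl,[x.round(0).astype(int).tolist() for x in sols(H,30)])
E
```

```text
0.0006276511303984766
loop grasp 0 []
loop grasp 1 []
loop out 0 [[135, -80, -57, 25, -142, -47]]
loop out 1 [[135, -80, -57, 25, -142, 133]]
stamp 0 []
stamp 1 []
scr 0 []
scr 1 []
scr out 0 [[-2, -20, -55, 23, -23, 56]]
scr out 1 [[-2, -20, -55, 23, -23, -124]]
tr 0 [[69, -5, -55, 41, -30, 4]]
tr 1 []
trm 0 [[50, -10, -57, 33, -25, 30]]
trm 1 [[50, -10, -57, 33, -25, -150]]
```

```bash
cat >> go.py <<'E'
def rackpose2(y,along,lean,side=0.,px=0.):
    "grasp point fixed at along on the 35deg tool line; gripper leaning 'lean', swung 'side' deg about the rack's normal"
    R=rackR(RK); g=np.array([RK[0],RK[1],0])+R@[0,y,.035]+R@LEAN@[px,0,along]
    RT=R@Rot.from_euler("y",-lean,degrees=True).as_matrix()@Rot.from_euler("x",side,degrees=True).as_matrix()@np.diag([1,-1,-1])
    return g+RT[:,2]*.019, RT
E
python3 - <<'E'
from ik import *
g=np.random.default_rng(1)
j0=np.array([11.3,-7.1,-58.2,54.6,-17.4,12.1]); j1=np.array([-2,-20,-55,23,-23,56.]); ss=[j0,j1,np.array([25,-13,-36,21,-53,38.])]
for n,y in(("loop",.044),("stamp",-.044),("scr",-.132)):
  for al in(.145,.155,.165):
    o=[]
    for lean in(15,20,25,30,35,40,45):
        bst=min((ik(rackpose2(y,al,lean),s) for s in ss),key=lambda t:t[1]); o.append((lean,round(bst[1],3),bst[0].round(0).astype(int).tolist() if bst[1]<.02 else 0))
    print(n,al,o)
E
```

```text
loop 0.145 [(15, np.float64(0.0), [15, 2, -39, 14, -37, 47]), (20, np.float64(0.0), [16, 0, -46, 23, -29, 37]), (25, np.float64(0.0), [14, -2, -55, 41, -20, 21]), (30, np.float64(0.131), 0), (35, np.float64(0.314), 0), (40, np.float64(0.497), 0), (45, np.float64(0.679), 0)]
loop 0.155 [(15, np.float64(0.0), [16, 1, -39, 13, -38, 47]), (20, np.float64(0.0), [17, -1, -46, 23, -31, 37]), (25, np.float64(0.0), [16, -4, -55, 38, -22, 23]), (30, np.float64(0.114), 0), (35, np.float64(0.296), 0), (40, np.float64(0.477), 0), (45, np.float64(0.658), 0)]
loop 0.165 [(15, np.float64(0.0), [16, 0, -39, 13, -40, 47]), (20, np.float64(0.0), [18, -3, -46, 22, -32, 37]), (25, np.float64(0.0), [17, -5, -54, 36, -24, 24]), (30, np.float64(0.097), 0), (35, np.float64(0.278), 0), (40, np.float64(0.458), 0), (45, np.float64(0.638), 0)]
stamp 0.145 [(15, np.float64(0.0), [4, 2, -38, 9, -37, 61]), (20, np.float64(0.0), [6, -1, -45, 16, -29, 53]), (25, np.float64(0.0), [5, -3, -53, 30, -19, 41]), (30, np.float64(0.075), 0), (35, np.float64(0.201), 0), (40, np.float64(0.332), 0), (45, np.float64(0.375), 0)]

[... 730 characters left out ...]
9, -3, -56, 31, -9, 51]), (35, np.float64(0.105), 0), (40, np.float64(0.195), 0), (45, np.float64(0.135), 0)]
scr 0.155 [(15, np.float64(0.0), [-7, 2, -34, 4, -39, 76]), (20, np.float64(0.0), [-6, 0, -40, 8, -31, 73]), (25, np.float64(0.0), [-6, -3, -46, 13, -23, 67]), (30, np.float64(0.0), [-8, -5, -55, 27, -11, 54]), (35, np.float64(0.089), 0), (40, np.float64(0.188), 0), (45, np.float64(0.147), 0)]
scr 0.165 [(15, np.float64(0.0), [-7, 1, -34, 4, -40, 76]), (20, np.float64(0.0), [-6, -1, -39, 7, -33, 73]), (25, np.float64(0.0), [-6, -4, -46, 13, -24, 67]), (30, np.float64(0.0), [-7, -6, -54, 24, -14, 57]), (35, np.float64(0.073), 0), (40, np.float64(0.175), 0), (45, np.float64(0.165), 0)]
```

```bash
cat >> go.py <<'E'
def trpose2(x,y,z,tlean,glean,along=.155):
    "foot at trough x,y, world z; tool leaning tlean, gripper glean"
    R=rackR(TR); Rt=R@Rot.from_euler("y",-tlean,degrees=True).as_matrix()
    g=np.array([TR[0],TR[1],0])+R@[x,y,z]+Rt@[0,0,along]
    RT=R@Rot.from_euler("y",-glean,degrees=True).as_matrix()@np.diag([1,-1,-1])
    return g+RT[:,2]*.019, RT
E
python3 - <<'E'
from ik import *
j=r.get_state()["joints"]
for n,y in(("loop",.044),("stamp",-.044),("scr",-.132)):
  k=j
  for al,le in((.36,25),(.36,20),(.32,25),(.28,25),(.22,25),(.155,25),(.2,25),(.24,23),(.28,20),(.32,17),(.36,14)):
    k,e=ik(rackpose2(y,al,le),k); print(n,al,le,round(e,3),k.round(0).astype(int).tolist())
for yy in(.08,0,-.08):
  for z in(.18,.03):
    k,e=ik(trpose2(.02,yy,z,25,15),j); print("tr",yy,z,round(e,3),k.round(0).astype(int).tolist())
E
```

```text
loop 0.36 25 0.0 [39, -27, -43, 24, -62, 25]
loop 0.36 20 0.0 [34, -23, -37, 17, -64, 32]
loop 0.32 25 0.0 [33, -23, -45, 24, -54, 27]
loop 0.28 25 0.0 [29, -19, -48, 25, -46, 28]
loop 0.22 25 0.0 [23, -12, -51, 29, -35, 28]
loop 0.155 25 0.0 [16, -4, -55, 38, -22, 23]
loop 0.2 25 0.0 [21, -9, -52, 31, -31, 27]
loop 0.24 23 0.0 [24, -13, -47, 24, -41, 32]
loop 0.28 20 0.0 [26, -15, -41, 18, -51, 36]
loop 0.32 17 0.0 [27, -17, -36, 14, -60, 39]
loop 0.36 14 0.0 [28, -18, -31, 11, -68, 41]
stamp 0.36 25 0.0 [22, -28, -42, 19, -59, 43]
stamp 0.36 20 0.0 [18, -24, -36, 13, -62, 49]
stamp 0.32 25 0.0 [18, -24, -44, 19, -51, 45]
stamp 0.28 25 0.0 [15, -20, -46, 19, -44, 46]
stamp 0.22 25 0.0 [10, -13, -49, 21, -33, 46]
stamp 0.155 25 0.0 [6, -4, -53, 28, -21, 42]
stamp 0.2 25 0.0 [9, -10, -50, 23, -29, 45]
stamp 0.24 23 0.0 [11, -14, -45, 17, -39, 49]
stamp 0.28 20 0.0 [12, -16, -40, 13, -49, 53]
stamp 0.32 17 0.0 [13, -18, -35, 10, -59, 55]
stamp 0.36 14 0.0 [14, -19, -30, 8, -67, 56]
scr 0.36 25 0.0 [1, -25, -37, 10, -55, 67]
scr 0.36 20 0.0 [-1, -21, -32, 7, -60, 71]
scr 0.32 25 0.0 [0, -22, -39, 10, -49, 68]
scr 0.28 25 0.0 [-2, -17, -41, 10, -42, 68]
scr 0.22 25 0.0 [-4, -11, -44, 11, -33, 68]
scr 0.155 25 0.0 [-6, -3, -46, 13, -23, 67]
scr 0.2 25 0.0 [-5, -8, -44, 11, -30, 68]
scr 0.24 23 0.0 [-4, -12, -41, 9, -39, 70]
scr 0.28 20 0.0 [-3, -14, -36, 7, -49, 72]
scr 0.32 17 0.0 [-3, -16, -32, 5, -58, 73]
scr 0.36 14 0.0 [-3, -17, -27, 4, -66, 74]
tr 0.08 0.18 0.0 [68, -6, -24, 13, -63, 35]
tr 0.08 0.03 0.0 [67, 0, -40, 17, -41, 28]
tr 0 0.18 0.0 [59, -9, -26, 11, -62, 44]
tr 0 0.03 0.0 [59, -3, -42, 15, -40, 38]
tr -0.08 0.18 0.0 [49, -11, -26, 9, -62, 55]
tr -0.08 0.03 0.0 [49, -4, -42, 12, -40, 51]
```

```bash
python3 - <<'E'
from ik import *
G=rackpose2(.044,.27,25); to(G); G2=rackpose2(.044,.155,25); print((G2[0]-G[0])/.025)
E
```

```text
goal [ 0.474 -0.086  0.239] shift [-0.23  0.68 -6.97] turn [  2.3 -24.7  -7.6] minrows 7.0 t 6.1
[ 2.51172467 -0.80787752 -3.7680994 ]
```

```bash
python3 -m creep '[[60,-0.03,0.09,-0.87,0.3,-3.1,-0.95],[60,-0.03,0.09,-0.87,0.3,-3.1,-0.95],[60,-0.03,0.09,-0.87,0.3,-3.1,-0.95],[60,-0.03,0.09,-0.87,0.3,-3.1,-0.95],[60,-0.03,0.09,-0.87,0.3,-3.1,-0.95],[60,-0.03,0.09,-0.87,0.3,-3.1,-0.95],[60,-0.03,0.09,-0.87,0.3,-3.1,-0.95],[60,-0.03,0.09,-0.87,0.2,-3,-0.9]]'
python3 - <<'E'
from ik import *
to(rackpose2(.044,.155,25)); S=capture("scene")
x=S["frame"][145:305,155:435]; cv2.imwrite("pics/g2.png",cv2.resize(cv2.cvtColor(x,cv2.COLOR_RGB2BGR),None,fx=2.85,fy=2.85,interpolation=cv2.INTER_CUBIC))
p,R,s=cur(); print([((proj(S,p+R@[0,q*s["gripper_width"]/2,0])[0]-[155,145]+.5)*2.85).round(0) for q in(1,-1)])
E
```

```text
time_s: 6.77
tcp_pos: [0.4737, -0.0845, 0.238]
eef_rot: [-179.6, -25.4, -18.1]
contact_force: [1.1, -0.5, 1.2]
gripper_width: 0.0597
gripper_force: 0.0
goal [ 0.537 -0.106  0.145] shift [ 2.54 -0.85 -3.73] turn [-0.2  0.5  0.1] minrows 3.7 t 6.7667
[array([320.,  93.]), array([371., 116.])]
```

View pics/g2.png

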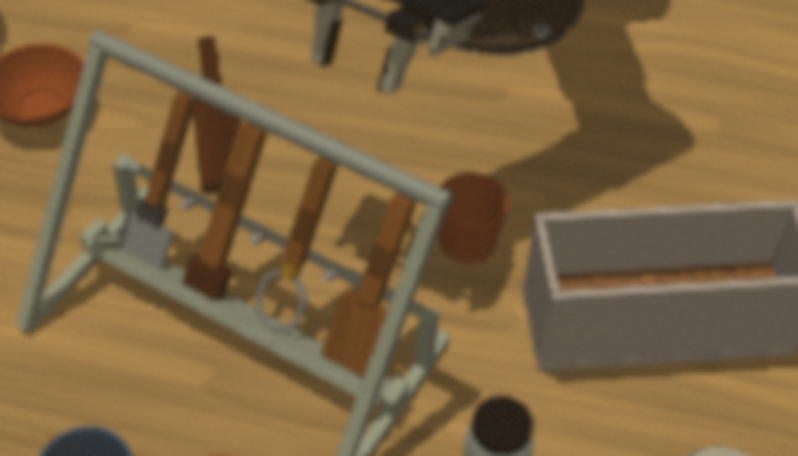

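```bash
python3 - <<'E'
from ik import *
S=capture("scene");T=capture("top")
p,R,s=cur()
for c in(S,T): print([(proj(c,p+R@v)[0]-proj(c,p)[0]).round(1) for v in([0,0,-.01],[.01,0,0],[0,.01,0])])
def crop(c,x0,y0,w,h,f): return cv2.resize(cv2.cvtColor(c["frame"],cv2.COLOR_RGB2BGR)[y0:y0+h,x0:x0+w],None,fx=f,fy=f,interpolation=cv2.INTER_CUBIC)
a=crop(T,205,135,190,140,4.2)
for q in(1,-1):
    u=(proj(T,p+R@[0,q*s["gripper_width"]/2,0])[0]-[205,135]+.5)*4.2; print(u); cv2.circle(a,tuple(int(v) for v in u),3,(0,255,0),-1)
for A,B in rackL(RK)[:96:1]:
    q=[(proj(T,P)[0]-[205,135]+.5)*4.2 for P in(A,B)]; cv2.line(a,tuple(int(v) for v in q[0]),tuple(int(v) for v in q[1]),(0,255,255),1)
cv2.imwrite("pics/g3.png",a)
E
```

```text
[array([ 0.8, -3.2]), array([-1.7,  0.9]), array([-3. , -1.3])]
[array([-0.7,  1.4]), array([ 1.3, -3.9]), array([4.1, 1.4])]
[307.93249607 393.7694971 ]
[205.05796901 357.22480141]
```

View pics/g3.png

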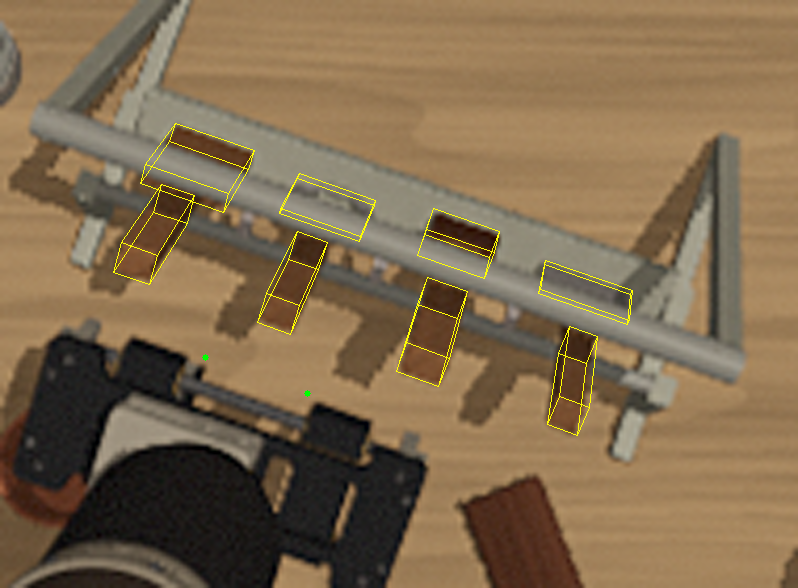

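```bash
python3 -m creep '[[60,0.36,-0.12,-0.53,0,0,0],[60,0.36,-0.12,-0.53,0,0,0],[60,0.36,-0.12,-0.53,0,0,0],[60,0.36,-0.12,-0.53,0,0,0],[60,0.36,-0.12,-0.53,0,0,0],[60,0.36,-0.12,-0.53,0,0.3,0],[60,0.36,-0.12,-0.53,0,0.2,0],[60,0,0,0,0,0,0]]'
python3 - <<'E'
from ik import *
to(rackpose2(.044,.155,25)); S=capture("scene")
p,R,s=cur(); x0,y0,f=200,130,6.
a=cv2.resize(cv2.cvtColor(S["frame"],cv2.COLOR_RGB2BGR)[y0:y0+100,x0:x0+130],None,fx=f,fy=f,interpolation=cv2.INTER_CUBIC)
for q in(1,-1):
    u=(proj(S,p+R@[0,q*s["gripper_width"]/2,0])[0]-[x0,y0]+.5)*f; cv2.circle(a,tuple(int(v) for v in u),4,(0,255,0),-1)
cv2.imwrite("pics/g4.png",a)
E
```

```text
time_s: 7.58
tcp_pos: [0.5397, -0.1071, 0.1453]
eef_rot: [179.9, -24.7, -18.0]
contact_force: [-0.7, -1.1, -0.5]
gripper_width: 0.06
gripper_force: 0.0
goal [ 0.537 -0.106  0.145] shift [-0.1   0.05 -0.02] turn [ 0.  -0.3  0.2] minrows 0.1 t 7.5833
```

View pics/g4.png

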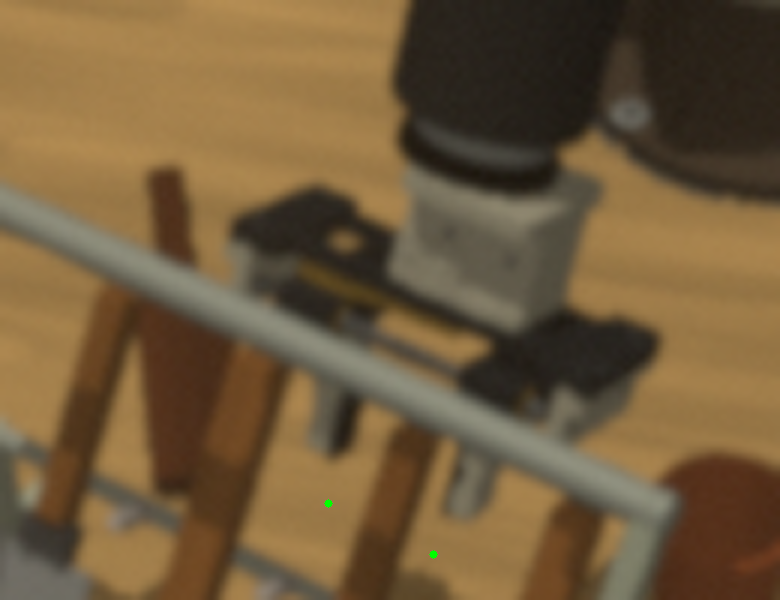

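```bash
python3 -m creep '[[0,0,0,0,0,0,0],[0,0,0,0,0,0,0],[0,0,0,0,0,0,0],[0,0,0,0,0,0,0],[0,0,0,0,0,0,0],[0,0,0,0,0,0,0]]' 30
python3 - <<'E'
from ik import *
T=capture("top");S=capture("scene"); save(T,"t5"); save(S,"s5")
for c,n in((S,"scene"),(T,"top")):
    for d in outline_of(c,"loop_tool")[:2]:
        ys,xs=np.nonzero(d["region"]); print(n,round(d["conf"],2),np.round(d["bbox"]),len(xs))
    L=rackpose(.044,.19+.019)[0]; F=rackpose(.044,.019)[0]; print("model foot/top",proj(c,F).round(0),proj(c,L).round(0))
E
```

```text
time_s: 8.13
tcp_pos: [0.5371, -0.1076, 0.1458]
eef_rot: [180.0, -24.8, -18.1]
contact_force: [0.6, -0.4, -1.0]
gripper_width: 0.0252
gripper_force: 0.0
model foot/top [[249. 259.]] [[269. 201.]]
top 0.71 [271. 183. 291. 206.] 126
model foot/top [[285. 180.]] [[271. 209.]]
```

```bash
python3 -m creep '[[0,0,0,0,0,0,0],[0,0,0,0,0,0,0],[0,0,0,0,0,0,0],[0,0,0,0,0,0,0]]' 30
```

```text
time_s: 8.67
tcp_pos: [0.5371, -0.1078, 0.1455]
eef_rot: [180.0, -24.7, -18.1]
contact_force: [-3.5, 0.2, 5.2]
gripper_width: 0.0199
gripper_force: 30.0
```

```bash
python3 -m creep '[[0,-0.11,0.035,0.16,0,0,0],[0,-0.22,0.07,0.33,0,0,0],[0,-0.22,0.07,0.33,0,0,0],[0,-0.22,0.07,0.33,0,0,0]]' 30
python3 -m creep '[[0,-0.33,0.1,0.5,0,0,0],[0,-0.33,0.1,0.5,0,0,0],[0,-0.33,0.1,0.5,0,0,0],[0,-0.33,0.1,0.5,0,0,0]]' 30
python3 - <<'E'
from ik import *
T=capture("top");S=capture("scene"); save(T,"t6"); save(S,"s6"); p,R,s=cur(); print(s["joints"].round(0))
for c,n in((S,"scene"),(T,"top")):
    for d in outline_of(c,"loop_tool")[:2]:
        ys,xs=np.nonzero(d["region"]); print(n,round(d["conf"],2),np.round(d["bbox"]),len(xs))
    print(proj(c,p).round(0))
to(rackpose2(.044,.28,20));to(rackpose2(.044,.32,20));to(rackpose2(.044,.36,20)) 
E
```

```text
time_s: 9.0
tcp_pos: [0.5171, -0.1016, 0.1739]
eef_rot: [179.9, -24.6, -18.1]
contact_force: [0.2, 0.1, -0.5]
gripper_width: 0.0198
gripper_force: 30.0
time_s: 9.33
tcp_pos: [0.4836, -0.0916, 0.224]
eef_rot: [180.0, -24.6, -18.1]
contact_force: [0.4, 0.8, -1.0]
gripper_width: 0.0197
gripper_force: 30.0
[ 25. -15. -49.  26. -41.  29.]
scene 0.78 [259. 169. 282. 234.] 415
[[273. 186.]]
top 0.69 [262. 194. 286. 227.] 303
top 0.39 [214. 121. 383. 247.] 4882
[[268. 218.]]
goal [ 0.467 -0.083  0.247] shift [-0.69  0.31  0.91] turn [1.4 4.5 0.3] minrows 0.9 t 9.5333
goal [ 0.446 -0.076  0.279] shift [-1.56  0.6   2.22] turn [1.4 4.5 0.3] minrows 2.2 t 9.5333
goal [ 0.424 -0.069  0.312] shift [-2.44  0.88  3.53] turn [1.4 4.5 0.3] minrows 3.5 t 9.5333
```

```bash
cat > place.py <<'E'
from ik import *
def grabX(p,rpy,y):
    "tool pose in TCP frame from TCP pose at grip and the tool's place in the rack"
    Rt=Rot.from_euler("xyz",rpy,degrees=True).as_matrix(); Rr=rackR(RK); F=np.array([RK[0],RK[1],0])+Rr@[0,y,.035]
    return Rt.T@(F-np.array(p)), Rt.T@(Rr@LEAN)
def tcp_for(X,x,y,z,lean):
    R=rackR(TR); Rl=R@Rot.from_euler("y",-lean,degrees=True).as_matrix(); F=np.array([TR[0],TR[1],0])+R@[x,y,z]
    Rt=Rl@X[1].T; return F-Rt@X[0],Rt
def foot(X):
    p,R,s=cur(); return p+R@X[0],R@X[1]
XL=grabX([.5371,-.1078,.1455],[180,-24.7,-18.1],.044)
E
python3 - <<'E'
from place import *
F,Ro=foot(XL); print("foot",F.round(3),"axis",Ro[:,2].round(2), XL[0].round(3))
T=capture("top");S=capture("scene")
for c,n in((S,"scene"),(T,"top")):
    print(n,"foot",proj(c,F).round(1),"top",proj(c,F+Ro@[0,0,.19]).round(1))
    for d in outline_of(c,"loop_tool")[:1]:
        ys,xs=np.nonzero(d["region"]); m=ys>=ys.max()-1; k=ys<=ys.min()+1; print("bottom",xs[m].mean(),ys.max(),"top",xs[k].mean(),ys.min())
G=tcp_for(XL,.02,.08,.2,25); to(G); k,e=ik(G,r.get_state()["joints"]); print(e,k.round(0)); G=tcp_for(XL,.02,.08,.03,25); to(G); k,e=ik(G,k); print(e,k.round(0))
E
```

```text
foot [ 0.562 -0.114  0.113] axis [-0.55  0.18  0.82] [ 0.027 -0.002  0.134]
scene foot [[258.8 230.3]] top [[278.9 169.2]]
bottom 266.0 230 top 276.5 169
top foot [[278.3 193.6]] top [[262.3 228.1]]
bottom 268.0 220 top 273.1 193
goal [0.423 0.317 0.323] shift [-2.48 16.38  3.99] turn [ 0.1 10.1 35.4] minrows 16.4 t 9.7333
1.2906342661267445e-10 [ 67.  -7. -22.  12. -66.  36.]
goal [0.423 0.317 0.153] shift [-2.48 16.38 -2.81] turn [ 0.1 10.1 35.4] minrows 16.4 t 9.7333
2.220446049250313e-15 [ 67.  -0. -40.  17. -42.  29.]
```

```bash
python3 -m creep '[[0,-0.33,0.1,0.5,0,0,0],[0,-0.33,0.1,0.5,0,0,0],[0,-0.33,0.1,0.5,0,0,0],[0,-0.33,0.1,0.5,0,0,0],[0,-0.33,0.1,0.5,0,0,0],[0,0,0,0.8,0,0,0],[0,0,0,0.8,0,0,0],[0,0,0.2,0.8,0,0,0]]' 30
python3 -m creep '[[0,-0.05,0.6,0,0,0.63,2.2],[0,-0.05,0.95,0,0,0.63,2.2],[0,-0.05,0.95,0,0,0.63,2.2],[0,-0.05,0.95,0,0,0.63,2.2],[0,-0.05,0.95,0,0,0.63,2.2],[0,-0.05,0.95,0,0,0.63,2.2],[0,-0.05,0.95,0,0,0.63,2.2],[0,-0.05,0.95,0,0,0.63,2.2]]'
python3 -m creep '[[0,-0.05,0.95,0,0,0.63,2.2],[0,-0.05,0.95,0,0,0.63,2.2],[0,-0.05,0.95,0,0,0.63,2.2],[0,-0.05,0.95,0,0,0.63,2.2],[0,-0.05,0.95,0,0,0.63,2.2],[0,-0.05,0.95,0,0,0.63,2.2],[0,-0.05,0.95,0,0,0.63,2.2],[0,-0.05,0.7,0,0,0.63,2.2]]'
cat > q.py <<'E'
import sys
from place import *
X=eval(sys.argv[1]); y=float(sys.argv[2])
for z in map(float,sys.argv[3:]): to(tcp_for(X,.02,y,z,25))
F,Ro=foot(X); R=rackR(TR); print("foot trough frame",(R.T@(F-[TR[0],TR[1],0])).round(3),"axis",(R.T@Ro[:,2]).round(2),"y",(R.T@Ro[:,1]).round(2)); s=r.get_state(); print(s["contact_force"].round(1),s["moment"].round(2),s["joints"].round(0))
E
python3 q.py XL .08 .19 .055
```

```text
time_s: 10.4
tcp_pos: [0.4432, -0.0746, 0.3467]
eef_rot: [179.9, -24.7, -18.1]
contact_force: [1.3, -0.1, -1.0]
gripper_width: 0.0201
gripper_force: 30.0
time_s: 11.07
tcp_pos: [0.4333, 0.1082, 0.3458]
eef_rot: [179.0, -19.7, -0.1]
contact_force: [0.1, 0.5, -1.0]
gripper_width: 0.0197
gripper_force: 30.0
time_s: 11.73
tcp_pos: [0.4236, 0.2929, 0.3455]
eef_rot: [179.8, -14.7, 17.4]
contact_force: [0.7, 0.2, -1.5]
gripper_width: 0.0193
gripper_force: 30.0
goal [0.423 0.317 0.313] shift [-0.04  0.98 -1.31] turn [0.1 0.  0.1] minrows 1.3 t 11.7333
goal [0.423 0.317 0.178] shift [-0.04  0.98 -6.71] turn [0.1 0.  0.1] minrows 6.7 t 11.7333
foot trough frame [0.014 0.056 0.223] axis [-0.42  0.    0.91] y [ 0.  1. -0.]
[ 0.7  0.2 -1.5] [-0.36  0.84  0.05] [ 66.  -8. -20.  12. -69.  38.]
```

```bash
python3 -m creep '[[0,0,0.33,-0.2,0,0,0],[0,0,0.33,-0.4,0,0,0],[0,0,0.32,-0.6,0,0,0],[0,0,0,-0.8,0,0,0],[0,0,0,-0.8,0,0,0],[0,0,0,-0.8,0,0,0],[0,0,0,-0.8,0,0,0],[0,0,0,-0.6,0,0,0]]' 30
python3 q.py XL .08 .055 .03
python3 - <<'E'
from place import *
T=capture("top");S=capture("scene"); F,Ro=foot(XL)
for c,n in((S,"scene"),(T,"top")):
    print(n,"foot",proj(c,F).round(1),"60",proj(c,F+Ro@[0,0,.06]).round(1),"top",proj(c,F+Ro@[0,0,.19]).round(1))
    for d in outline_of(c,"loop_tool")[:1]:
        ys,xs=np.nonzero(d["region"]); m=ys>=ys.max()-1; k=ys<=ys.min()+1; print("bottom",xs[m].mean(),ys.max(),"top",xs[k].mean(),ys.min(),len(xs))
x=T["frame"][175:265,65:205]; cv2.imwrite("pics/g7.png",cv2.resize(cv2.cvtColor(x,cv2.COLOR_RGB2BGR),None,fx=5,fy=5,interpolation=cv2.INTER_CUBIC)); 
E
```

```text
time_s: 12.4
tcp_pos: [0.4228, 0.3137, 0.2185]
eef_rot: [179.8, -14.7, 17.1]
contact_force: [-0.1, -0.6, -2.0]
gripper_width: 0.0198
gripper_force: 30.0
goal [0.423 0.317 0.178] shift [-0.01  0.15 -1.63] turn [0.2 0.  0.3] minrows 1.6 t 12.4
goal [0.423 0.317 0.153] shift [-0.01  0.15 -2.63] turn [0.2 0.  0.3] minrows 2.6 t 12.4
foot trough frame [0.019 0.076 0.096] axis [-0.42  0.    0.91] y [ 0.01  1.   -0.  ]
[-0.1 -0.6 -2. ] [-0.4   0.9  -0.02] [ 67.  -4. -33.  14. -52.  32.]
scene foot [[414.8 241.5]] 60 [[417.  222.9]] top [[421.9 180.2]]
bottom 414.0 242 top 422.5 180 443
top foot [[107. 221.]] 60 [[101.  228.7]] top [[ 85.7 248.1]]
bottom 95.77777777777777 229 top 110.0 220 51
```

```bash
python3 -m creep '[[0,0,0.1,-0.4,0,0,0],[0,0,0.05,-0.4,0,0,0],[0,0,0,-0.3,0,0,0],[0,0,0,-0.2,0,0,0],[0,0,0,-0.1,0,0,0],[0,0,0,0,0,0,0]]' 30
python3 -m creep '[[0,0,0,-0.1,0,0,0],[0,0,0,-0.1,0,0,0]]'; python3 -m creep '[[0,0,0,-0.1,0,0,0],[0,0,0,-0.1,0,0,0]]'
```

```text
time_s: 13.1
tcp_pos: [0.4235, 0.3189, 0.1864]
eef_rot: [179.9, -14.8, 17.2]
contact_force: [0.4, 0.3, -1.0]
gripper_width: 0.0197
gripper_force: 30.0
time_s: 13.27
tcp_pos: [0.4238, 0.3194, 0.182]
eef_rot: [179.9, -14.8, 17.2]
contact_force: [-0.2, -0.5, -0.9]
gripper_width: 0.0197
gripper_force: 30.0
time_s: 13.43
tcp_pos: [0.4235, 0.3192, 0.1765]
eef_rot: [179.9, -14.8, 17.2]
contact_force: [-1.1, 0.0, -0.6]
gripper_width: 0.0195
gripper_force: 30.0
```

```bash
python3 -m creep '[[0,0,0,-0.08,0,0,0],[0,0,0,-0.08,0,0,0]]'; python3 -m creep '[[0,0,0,0,0,0,0]]'
```

```text
time_s: 13.6
tcp_pos: [0.4235, 0.3191, 0.1723]
eef_rot: [179.9, -14.8, 17.2]
contact_force: [-0.2, -0.2, -0.6]
gripper_width: 0.02
gripper_force: 30.0
time_s: 13.68
tcp_pos: [0.4234, 0.3188, 0.172]
eef_rot: [179.8, -14.8, 17.2]
contact_force: [-0.4, 0.3, -1.9]
gripper_width: 0.02
gripper_force: 30.0
```

```bash
cat > ok.py <<'E'
# guard: echoes creep's report briefly, fails once the floor pushes up on the tool
import sys,re
t=sys.stdin.read(); g=lambda k:re.search(k+r": (.*)",t).group(1)
print(g("time_s"),g("tcp_pos"),g("contact_force"),g("gripper_width")); sys.exit(float(g("contact_force").strip("[]").split(",")[2])>float(sys.argv[1]))
E
python3 -m creep '[[0,0,0,-0.06,0,0,0]]' | python3 ok.py 1.2 && python3 -m creep '[[0,0,0,-0.06,0,0,0]]' | python3 ok.py 1.2 && python3 -m creep '[[0,0,0,-0.06,0,0,0]]' | python3 ok.py 1.2 && python3 -m creep '[[0,0,0,-0.06,0,0,0]]' | python3 ok.py 1.2 && python3 -m creep '[[0,0,0,-0.06,0,0,0]]' | python3 ok.py 1.2 && python3 -m creep '[[0,0,0,-0.06,0,0,0]]' | python3 ok.py 1.2 && python3 -m creep '[[0,0,0,-0.06,0,0,0]]' | python3 ok.py 1.2 && python3 -m creep '[[0,0,0,-0.06,0,0,0]]' | python3 ok.py 1.2 && python3 -m creep '[[0,0,0,-0.06,0,0,0]]' | python3 ok.py 1.2 && python3 -m creep '[[0,0,0,-0.06,0,0,0]]' | python3 ok.py 1.2 && python3 -m creep '[[0,0,0,-0.06,0,0,0]]' | python3 ok.py 1.2 && python3 -m creep '[[0,0,0,-0.06,0,0,0]]' | python3 ok.py 1.2
python3 -m creep '[[0,0,0,0,0,0,0]]' | python3 ok.py 1.2
```

```text
13.77 [0.4236, 0.3192, 0.1711] [0.3, 0.5, -1.4] 0.0196
13.85 [0.4236, 0.3192, 0.1695] [-0.0, 0.3, -1.0] 0.0202
13.93 [0.4235, 0.3191, 0.1679] [-0.2, 0.1, -0.6] 0.0195
14.02 [0.4235, 0.3191, 0.1664] [0.6, -0.4, -1.3] 0.0194
14.1 [0.4235, 0.3191, 0.1649] [0.1, -0.6, -0.3] 0.0199
14.18 [0.4235, 0.3191, 0.1634] [-0.0, 0.8, -0.6] 0.0197
14.27 [0.4235, 0.3191, 0.1619] [-0.2, 1.2, -1.7] 0.0196
14.35 [0.4235, 0.3191, 0.1603] [-0.0, -0.1, 0.2] 0.02
14.43 [0.4239, 0.3196, 0.1598] [-8.1, -2.4, 16.2] 0.0195
14.52 [0.4239, 0.3195, 0.1599] [-4.0, -1.1, 5.6] 0.0198
```

```bash
python3 -m creep '[[0,0,0,0.02,0,0,0],[24,0,0,0,0,0,0],[30,0,0,0,0,0,0],[40,0,0,0,0,0,0],[40,0,0,0,0,0,0],[40,0,0,0,0,0,0]]' | python3 ok.py 9
python3 -m creep '[[40,-0.05,-0.02,0.2,0,0,0],[40,-0.15,-0.05,0.6,0,0,0],[40,-0.2,-0.06,0.77,0,0,0],[40,-0.2,-0.06,0.77,0,0,0],[40,-0.2,-0.06,0.77,0,0,0],[40,-0.2,-0.06,0.77,0,0,0],[40,-0.2,-0.06,0.77,0,0,0]]' | python3 ok.py 9
python3 - <<'E'
from place import *
T=capture("top");S=capture("scene")
for n,c in(("scene",S),("top",T)):
    for d in outline_of(c,"loop_tool")[:2]:
        ys,xs=np.nonzero(d["region"]); m=ys>=ys.max()-1; k=ys<=ys.min()+1; print(n,round(d["conf"],2),"bottom",xs[m].mean(),ys.max(),"top",xs[k].mean(),ys.min(),len(xs))
R=rackR(TR); o=np.array([TR[0],TR[1],0])
for le in(25,30,35):
    f=o+R@[.02,.08,.037]; ax=R@Rot.from_euler("y",-le,degrees=True).as_matrix()@[0,0,.19]; print(le,proj(S,f+ax).round(0),proj(T,f+ax).round(0))
for y in(-.044,-.132): to(rackpose2(y,.27,25)); print(ik(rackpose2(y,.27,25),r.get_state()["joints"])[0].round(0))
G=rackpose2(-.044,.27,25);G2=rackpose2(-.044,.155,25); print((G2[0]-G[0])/.025)
E
```

```text
15.02 [0.4235, 0.3191, 0.1594] [-1.0, -0.1, 0.7] 0.0391
15.6 [0.3931, 0.3096, 0.2771] [0.3, -0.3, -0.4] 0.0398
scene 0.88 bottom 413.625 242 top 416.1111111111111 195 406
25 [[419. 195.]] [[ 94. 249.]]
30 [[417. 193.]] [[ 97. 255.]]
35 [[415. 191.]] [[100. 261.]]
goal [ 0.447 -0.169  0.239] shift [  2.16 -19.18  -1.5 ] turn [ -0.  -10.3 -34.9] minrows 19.2 t 15.8
[ 14. -19. -47.  19. -42.  46.]
goal [ 0.42  -0.253  0.239] shift [  1.08 -22.53  -1.5 ] turn [ -0.  -10.3 -34.9] minrows 22.5 t 15.8
[ -2. -16. -42.  10. -41.  68.]
[ 2.51172467 -0.80787752 -3.7680994 ]
```

```bash
python3 -m creep '[[50,0.02,-0.7,0.2,0,-0.5,-1.75],[60,0.05,-0.98,0.1,0,-0.5,-1.75],[60,0.05,-0.98,0,0,-0.5,-1.75],[60,0.1,-0.98,0,0,-0.5,-1.75],[60,0.1,-0.98,0,0,-0.5,-1.75],[60,0.1,-0.98,0,0,-0.5,-1.75],[60,0.1,-0.98,0,0,-0.5,-1.75],[60,0.1,-0.98,0,0,-0.5,-1.75]]' 30| python3 ok.py 9
python3 -m creep '[[60,0.1,-0.98,0,0,-0.5,-1.75],[60,0.1,-0.98,0,0,-0.5,-1.75],[60,0.1,-0.98,0,0,-0.5,-1.75],[60,0.1,-0.98,0,0,-0.5,-1.75],[60,0.1,-0.98,0,0,-0.5,-1.75],[60,0.1,-0.98,0,0,-0.5,-1.75],[60,0.1,-0.98,0,0,-0.5,-1.75],[60,0.1,-0.98,0,0,-0.5,-1.75]]'| python3 ok.py 9
python3 -m creep '[[60,0.2,-0.95,-0.4,0,-0.6,-1.75],[60,0.2,-0.95,-0.4,0,-0.6,-1.75],[60,0.2,-0.9,-0.4,0,-0.6,-1.75],[60,0.15,-0.7,-0.4,0,-0.5,-1.7],[60,0,0,0,0,0,0]]'| python3 ok.py 9
python3 - <<'E'
from ik import *
to(rackpose2(-.044,.27,25));to(rackpose2(-.044,.155,25))
E
```

```text
16.47 [0.4086, 0.1193, 0.2823] [0.3, -0.7, -0.3] 0.0599
17.13 [0.4285, -0.0766, 0.2824] [0.7, 1.0, -0.6] 0.0598
17.55 [0.4458, -0.1652, 0.2395] [-1.2, 0.1, -1.6] 0.0601
goal [ 0.447 -0.169  0.239] shift [ 0.06 -0.17 -0.02] turn [-0.  -0.4  0.4] minrows 0.2 t 17.55
goal [ 0.51  -0.19   0.145] shift [ 2.57 -0.97 -3.79] turn [-0.  -0.4  0.4] minrows 3.8 t 17.55
```

```bash
python3 -m creep '[[60,0.36,-0.18,-0.5,0,-0.2,0.2],[60,0.37,-0.13,-0.54,0,-0.2,0.2],[60,0.37,-0.13,-0.54,0,0,0],[60,0.37,-0.13,-0.54,0,0,0],[60,0.37,-0.13,-0.54,0,0,0],[60,0.37,-0.13,-0.54,0,0,0],[50,0.36,-0.13,-0.53,0,0,0],[40,0,0,0,0,0,0]]' 30| python3 ok.py 9
python3 -m creep '[[0,0,0,0,0,0,0],[0,0,0,0,0,0,0],[0,0,0,0,0,0,0],[0,0,0,0,0,0,0],[0,0,0,0,0,0,0],[0,0,0,0,0,0,0],[0,0,0,0,0,0,0]]' 30
```

```text
18.22 [0.5112, -0.1868, 0.1467] [-0.2, -0.2, -1.1] 0.0519
time_s: 18.8
tcp_pos: [0.5122, -0.1866, 0.1509]
eef_rot: [-179.8, -25.4, -17.6]
contact_force: [-4.5, 0.9, 7.3]
gripper_width: 0.0258
gripper_force: 29.9
```

```bash
python3 -m creep '[[0,-0.11,0.035,0.16,0,0,0],[0,-0.22,0.07,0.33,0,0,0],[0,-0.22,0.07,0.33,0,0,0],[0,-0.22,0.07,0.33,0,0,0]]' 35 | python3 ok.py 9
python3 -m creep '[[0,-0.33,0.1,0.5,0,0,0],[0,-0.33,0.1,0.5,0,0,0],[0,-0.33,0.1,0.5,0,0,0],[0,-0.33,0.1,0.5,0,0,0]]' 
cat >> place.py <<'E'
XS=grabX([.5122,-.1866,.1509],[-179.8,-25.4,-17.6],-.044)
E
cat > chk.py <<'E'
import sys
from place import *
X=eval(sys.argv[1]); F,Ro=foot(X); print("foot",F.round(3),X[0].round(3))
T=capture("top");S=capture("scene")
for c,n in((S,"scene"),(T,"top")):
    print(n,"foot",proj(c,F).round(1),"top",proj(c,F+Ro@[0,0,.19]).round(1))
    for d in outline_of(c,sys.argv[2])[:2]:
        ys,xs=np.nonzero(d["region"]); m=ys>=ys.max()-1; k=ys<=ys.min()+1; print(round(d["conf"],2),"bottom",xs[m].mean().round(1),ys.max(),"top",xs[k].mean().round(1),ys.min(),len(xs))
E
python3 chk.py XS stamp; python3 q.py XS 0 .2
```

```text
19.13 [0.4924, -0.1804, 0.1792] [2.1, -0.1, -0.5] 0.0257
time_s: 19.47
tcp_pos: [0.4588, -0.1703, 0.2291]
eef_rot: [-179.8, -25.3, -17.6]
contact_force: [0.1, 1.0, -1.3]
gripper_width: 0.0261
gripper_force: 34.9
foot [ 0.533 -0.198  0.113] [0.022 0.004 0.139]
scene foot [[233.9 217.7]] top [[252.4 157.6]]
0.63 bottom 239.2 221 top 251.5 157 660
top foot [[310.3 205.3]] top [[299.6 241.6]]
0.94 bottom 296.8 238 top 305.1 202 406
goal [0.446 0.247 0.328] shift [-0.53 16.68  3.97] turn [ 0.  10.1 35.3] minrows 16.7 t 19.6667
foot trough frame [-0.089 -0.447  0.113] axis [-0.47  0.33  0.82] y [0.58 0.81 0.  ]
[ 0.3  1.1 -2.2] [0.49 1.65 0.01] [ 13. -17. -47.  20. -39.  47.]
```

```bash
python3 -m creep '[[0,-0.33,0.1,0.5,0,0,0],[0,-0.33,0.1,0.5,0,0,0],[0,-0.33,0.1,0.5,0,0,0],[0,-0.33,0.1,0.5,0,0,0],[0,-0.33,0.1,0.5,0,0,0],[0,0,0,0.8,0,0,0],[0,0,0,0.8,0,0,0],[0,0,0.2,0.8,0,0,0]]' 35 | python3 ok.py 9
python3 -m creep '[[0,0.07,0.7,0,0,0.63,2.2],[0,0.07,0.98,0,0,0.63,2.2],[0,0.07,0.98,0,0,0.63,2.2],[0,0.07,0.98,0,0,0.63,2.2],[0,0.07,0.98,0,0,0.63,2.2],[0,0.07,0.98,0,0,0.63,2.2],[0,0.07,0.98,0,0,0.63,2.2],[0,0.07,0.98,0,0,0.63,2.2]]' | python3 ok.py 9
python3 -m creep '[[0,0.07,0.98,0,0,0.63,2.2],[0,0.07,0.98,0,0,0.63,2.2],[0,0.07,0.98,0,0,0.63,2.2],[0,0.07,0.98,0,0,0.63,2.2],[0,0.07,0.98,0,0,0.63,2.2],[0,0.07,0.98,0,0,0.63,2.2],[0,0.07,0.98,0,0,0.63,2.2],[0,0.07,0.7,0,0,0.63,2.2]]' | python3 ok.py 9
python3 q.py XS 0 .19 .055
```

```text
20.33 [0.4181, -0.1533, 0.3508] [0.1, -0.0, -1.5] 0.0257
21.0 [0.4323, 0.0373, 0.35] [-0.0, 0.1, -1.1] 0.0262
21.67 [0.4466, 0.2268, 0.3494] [0.0, -0.5, -0.6] 0.0257
goal [0.446 0.247 0.318] shift [-0.01  0.79 -1.25] turn [ 0.2 -0.1  0. ] minrows 1.3 t 21.6667
goal [0.446 0.247 0.183] shift [-0.01  0.79 -6.65] turn [ 0.2 -0.1  0. ] minrows 6.7 t 21.6667
foot trough frame [ 0.014 -0.019  0.221] axis [-0.42  0.    0.91] y [ 0.  1. -0.]
[ 0.  -0.5 -0.6] [-0.41  0.93  0.01] [ 58. -11. -21.  10. -68.  47.]
```

```bash
python3 -m creep '[[0,0,0.3,-0.2,0,0,0],[0,0,0.3,-0.5,0,0,0],[0,0,0.2,-0.8,0,0,0],[0,0,0,-0.9,0,0,0],[0,0,0,-0.9,0,0,0],[0,0,0,-0.9,0,0,0],[0,0,0,-0.9,0,0,0],[0,0,0,-0.7,0,0,0]]' 35| python3 ok.py 2
python3 q.py XS 0 .055 .041
python3 -m creep '[[0,0,0,-0.4,0,0,0],[0,0,0,-0.2,0,0,0],[0,0,0,-0.1,0,0,0],[0,0,0,0,0,0,0]]' | python3 ok.py 2
```

```text
22.33 [0.4457, 0.2435, 0.203] [0.1, -0.1, -2.3] 0.0255
goal [0.446 0.247 0.183] shift [ 0.03  0.13 -0.8 ] turn [ 0.2 -0.1  0.2] minrows 0.8 t 22.3333
goal [0.446 0.247 0.169] shift [ 0.03  0.13 -1.36] turn [ 0.2 -0.1  0.2] minrows 1.4 t 22.3333
foot trough frame [ 0.018 -0.003  0.075] axis [-0.42  0.    0.91] y [ 0.  1. -0.]
[ 0.1 -0.1 -2.3] [-0.39  1.02 -0.04] [ 59.  -6. -37.  13. -48.  41.]
22.67 [0.4464, 0.2446, 0.1881] [-0.5, -0.9, -1.8] 0.0257
```

```bash
python3 -m creep '[[0,0,0,-0.1,0,0,0],[0,0,0,-0.1,0,0,0],[0,0,0,-0.1,0,0,0],[0,0,0,-0.05,0,0,0]]' | python3 ok.py 1.2 && python3 -m creep '[[0,0,0,-0.04,0,0,0],[0,0,0,-0.03,0,0,0]]' | python3 ok.py 1 && python3 -m creep '[[0,0,0,-0.03,0,0,0]]' | python3 ok.py 1 && python3 -m creep '[[0,0,0,-0.03,0,0,0]]' | python3 ok.py 1 && python3 -m creep '[[0,0,0,-0.03,0,0,0]]' | python3 ok.py 1 && python3 -m creep '[[0,0,0,-0.03,0,0,0]]' | python3 ok.py 1 && python3 -m creep '[[0,0,0,-0.03,0,0,0]]' | python3 ok.py 1 && python3 -m creep '[[0,0,0,-0.03,0,0,0]]' | python3 ok.py 1 && python3 -m creep '[[0,0,0,-0.03,0,0,0]]' | python3 ok.py 1 && python3 -m creep '[[0,0,0,-0.03,0,0,0]]' | python3 ok.py 1 && python3 -m creep '[[0,0,0,-0.03,0,0,0]]' | python3 ok.py 1 && python3 -m creep '[[0,0,0,-0.03,0,0,0]]' | python3 ok.py 1 && python3 -m creep '[[0,0,0,-0.03,0,0,0]]' | python3 ok.py 1 && python3 -m creep '[[0,0,0,-0.03,0,0,0]]' | python3 ok.py 1
python3 -m creep '[[0,0,0,0,0,0,0]]' | python3 ok.py 1
```

```text
23.0 [0.4465, 0.245, 0.1799] [-0.6, -0.1, -0.8] 0.0259
23.17 [0.4465, 0.245, 0.1783] [0.1, 0.0, -1.5] 0.0255
23.25 [0.4465, 0.245, 0.1775] [-0.1, -0.6, -0.6] 0.0256
23.33 [0.4465, 0.245, 0.1768] [0.4, 0.1, -1.4] 0.0255
23.42 [0.4465, 0.245, 0.176] [-0.3, -0.5, -3.0] 0.0257
23.5 [0.4465, 0.245, 0.1752] [-0.6, -0.1, -2.3] 0.0257
23.58 [0.4465, 0.245, 0.1744] [0.4, -0.5, -1.1] 0.0256
23.67 [0.4465, 0.245, 0.1737] [-0.7, -0.2, -2.1] 0.0258
23.75 [0.4465, 0.2449, 0.1729] [-0.3, -0.5, -1.8] 0.0254
23.83 [0.4465, 0.245, 0.1722] [1.2, 0.4, -1.0] 0.0255
23.92 [0.4465, 0.245, 0.1715] [-0.5, 0.3, -1.1] 0.0255
24.0 [0.4465, 0.2449, 0.1707] [0.4, -0.6, -1.5] 0.0258
24.08 [0.4465, 0.2449, 0.1699] [0.7, 0.0, -1.7] 0.0257
24.17 [0.4465, 0.245, 0.1692] [0.0, -1.3, -0.2] 0.0256
24.25 [0.4465, 0.245, 0.1692] [-0.3, -0.1, -0.6] 0.0255
```

```bash
python3 -m creep '[[0,0,0,-0.03,0,0,0]]' | python3 ok.py 1 && python3 -m creep '[[0,0,0,-0.03,0,0,0]]' | python3 ok.py 1 && python3 -m creep '[[0,0,0,-0.03,0,0,0]]' | python3 ok.py 1 && python3 -m creep '[[0,0,0,-0.03,0,0,0]]' | python3 ok.py 1 && python3 -m creep '[[0,0,0,-0.03,0,0,0]]' | python3 ok.py 1 && python3 -m creep '[[0,0,0,-0.03,0,0,0]]' | python3 ok.py 1 && python3 -m creep '[[0,0,0,-0.03,0,0,0]]' | python3 ok.py 1 && python3 -m creep '[[0,0,0,-0.03,0,0,0]]' | python3 ok.py 1 && python3 -m creep '[[0,0,0,-0.03,0,0,0]]' | python3 ok.py 1 && python3 -m creep '[[0,0,0,-0.03,0,0,0]]' | python3 ok.py 1
python3 -m creep '[[0,0,0,0,0,0,0]]' | python3 ok.py 1
```

```text
24.33 [0.4468, 0.2451, 0.169] [-3.8, -2.4, 8.1] 0.0257
24.42 [0.4469, 0.2452, 0.1691] [-1.8, -1.7, 3.9] 0.0256
```

```bash
python3 -m creep '[[0,0,0,0.01,0,0,0],[28,0,0,0,0,0,0],[34,0,0,0,0,0,0],[44,0,0,0,0,0,0],[44,0,0,0,0,0,0],[44,0,0,0,0,0,0]]' | python3 ok.py 9
python3 -m creep '[[44,-0.05,-0.02,0.2,0,0,0],[44,-0.15,-0.05,0.6,0,0,0],[44,-0.2,-0.06,0.77,0,0,0],[44,-0.2,-0.06,0.77,0,0,0],[44,-0.2,-0.06,0.77,0,0,0],[44,-0.2,-0.06,0.77,0,0,0],[44,-0.2,-0.06,0.77,0,0,0]]' | python3 ok.py 9
python3 - <<'E'
from place import *
S=capture("scene")
for t in("loop_tool","stamp","scraper"):
    for d in outline_of(S,t)[:1]:
        ys,xs=np.nonzero(d["region"]); m=ys>=ys.max()-1; k=ys<=ys.min()+1; print(t,round(d["conf"],2),"bottom",xs[m].mean(),ys.max(),"top",xs[k].mean(),ys.min(),len(xs))
to(rackpose2(-.132,.27,25)); to(rackpose2(-.132,.155,25))
E
```

```text
24.92 [0.4465, 0.245, 0.1687] [0.5, 0.1, -1.0] 0.043
25.5 [0.4161, 0.2355, 0.2864] [-0.4, 0.3, 0.5] 0.0437
loop_tool 0.55 bottom 415.0 240 top 416.1818181818182 196 347
stamp 0.94 bottom 385.5 245 top 389.5 194 475
scraper 0.58 bottom 209.66666666666666 239 top 219.0 178 650
goal [ 0.42  -0.253  0.239] shift [  0.16 -19.57  -1.87] turn [ -0.2  -9.7 -35.6] minrows 19.6 t 25.7
goal [ 0.483 -0.273  0.145] shift [  2.67 -20.37  -5.64] turn [ -0.2  -9.7 -35.6] minrows 20.4 t 25.7
```

```bash
python3 -m creep '[[50,0,-0.7,0.2,0,-0.5,-1.75],[60,0,-0.98,0,0,-0.5,-1.75],[60,0,-0.98,0,0,-0.5,-1.75],[60,0,-0.98,0,0,-0.5,-1.75],[60,0,-0.98,0,0,-0.5,-1.75],[60,0,-0.98,0,0,-0.5,-1.75],[60,0,-0.98,0,0,-0.5,-1.75],[60,0,-0.98,0,0,-0.5,-1.75]]' 30| python3 ok.py 9
python3 -m creep '[[60,0,-0.98,0,0,-0.5,-1.75],[60,0,-0.98,0,0,-0.5,-1.75],[60,0,-0.98,0,0,-0.5,-1.75],[60,0,-0.98,0,0,-0.5,-1.75],[60,0,-0.98,0,0,-0.5,-1.75],[60,0,-0.98,0,0,-0.5,-1.75],[60,0,-0.98,-0.1,0,-0.5,-1.75],[60,0,-0.98,-0.2,0,-0.5,-1.75]]'| python3 ok.py 9
python3 -m creep '[[60,0.04,-0.98,-0.4,0,-0.5,-1.9],[60,0.04,-0.98,-0.5,0,-0.5,-1.9],[60,0.04,-0.98,-0.5,0,-0.5,-1.9],[60,0.04,-0.9,-0.4,0,-0.3,-1.9],[60,0,-0.2,0,0,0,0],[60,0,0,0,0,0,0]]'| python3 ok.py 9
python3 - <<'E'
from ik import *
to(rackpose2(-.132,.27,25));to(rackpose2(-.132,.155,25))
E
```

```text
26.37 [0.4159, 0.0453, 0.289] [0.7, 0.9, 0.5] 0.0602
27.03 [0.4161, -0.1506, 0.2822] [0.5, -0.2, -0.6] 0.06
27.53 [0.4194, -0.2515, 0.2358] [0.8, 0.5, 0.4] 0.0602
goal [ 0.42  -0.253  0.239] shift [ 0.04 -0.07  0.13] turn [-0.1 -0.2  0.2] minrows 0.1 t 27.5333
goal [ 0.483 -0.273  0.145] shift [ 2.55 -0.87 -3.64] turn [-0.1 -0.2  0.2] minrows 3.6 t 27.5333
```

```bash
python3 -m creep '[[60,0.37,-0.13,-0.5,0,-0.1,0.1],[60,0.37,-0.13,-0.53,0,-0.1,0.1],[60,0.37,-0.12,-0.53,0,0,0],[60,0.36,-0.12,-0.53,0,0,0],[60,0.36,-0.12,-0.53,0,0,0],[60,0.36,-0.12,-0.53,0,0,0],[50,0.36,-0.13,-0.49,0,0,0],[40,0,0,0,0,0,0]]' 30| python3 ok.py 9
python3 -m creep '[[0,0,0,0,0,0,0],[0,0,0,0,0,0,0],[0,0,0,0,0,0,0],[0,0,0,0,0,0,0],[0,0,0,0,0,0,0],[0,0,0,0,0,0,0],[0,0,0,0,0,0,0],[0,0,0,0,0,0,0]]' 30
```

```text
28.2 [0.4847, -0.2711, 0.1444] [1.2, 0.1, 0.3] 0.052
time_s: 28.87
tcp_pos: [0.4845, -0.2721, 0.1473]
eef_rot: [-179.8, -25.3, -17.8]
contact_force: [-5.5, 3.0, 6.6]
gripper_width: 0.0179
gripper_force: 30.0
```

```bash
python3 -m creep '[[0,-0.11,0.035,0.16,0,0,0],[0,-0.22,0.07,0.33,0,0,0],[0,-0.22,0.07,0.33,0,0,0],[0,-0.22,0.07,0.33,0,0,0]]' 35 | python3 ok.py 9
python3 -m creep '[[0,-0.33,0.1,0.5,0,0,0],[0,-0.33,0.1,0.5,0,0,0],[0,-0.33,0.1,0.5,0,0,0],[0,-0.33,0.1,0.5,0,0,0]]' | python3 ok.py 9
cat >> place.py <<'E'
XC=grabX([.4845,-.2721,.1473],[-179.8,-25.3,-17.8],-.132)
E
python3 chk.py XC scraper; python3 q.py XC -.08 .2
```

```text
29.2 [0.4643, -0.2658, 0.1754] [-0.1, 0.0, -1.0] 0.0176
29.53 [0.4308, -0.2557, 0.2255] [0.1, -0.1, -0.8] 0.0178
foot [ 0.506 -0.282  0.113] [0.024 0.002 0.136]
scene foot [[210.1 205.9]] top [[227.2 146.7]]
0.74 bottom 216.9 208 top 225.3 147 515
top foot [[342.4 216.6]] top [[337. 255.]]
0.87 bottom 340.0 245 top 333.4 214 394
goal [0.47  0.168 0.324] shift [ 1.54 16.97  3.97] turn [ 0.  10.1 35.4] minrows 17.0 t 29.7333
foot trough frame [-0.14  -0.519  0.113] axis [-0.47  0.33  0.82] y [ 0.58  0.81 -0.  ]
[-0.3 -0.3 -0.6] [ 0.47  1.57 -0.04] [ -3. -14. -42.  10. -38.  69.]
```

```bash
python3 -m creep '[[0,-0.33,0.1,0.5,0,0,0],[0,-0.33,0.1,0.5,0,0,0],[0,-0.33,0.1,0.5,0,0,0],[0,-0.33,0.1,0.5,0,0,0],[0,-0.33,0.1,0.5,0,0,0],[0,0,0,0.8,0,0,0],[0,0,0,0.8,0,0,0],[0,0,0.2,0.8,0,0,0]]' 35 | python3 ok.py 9
python3 -m creep '[[0,0.1,0.7,0,0,0.63,2.2],[0,0.1,0.98,0,0,0.63,2.2],[0,0.1,0.98,0,0,0.63,2.2],[0,0.1,0.98,0,0,0.63,2.2],[0,0.1,0.98,0,0,0.63,2.2],[0,0.1,0.98,0,0,0.63,2.2],[0,0.1,0.98,0,0,0.63,2.2],[0,0.1,0.98,0,0,0.63,2.2]]' | python3 ok.py 9
python3 -m creep '[[0,0.3,0.98,0,0,0.63,2.2],[0,0.3,0.98,0,0,0.63,2.2],[0,0.3,0.98,0,0,0.63,2.2],[0,0.3,0.98,0,0,0.63,2.2],[0,0.3,0.98,0,0,0.63,2.2],[0,0.3,0.98,0,0,0.63,2.2],[0,0.3,0.98,0,0,0.63,2.2],[0,0.3,0.7,0,0,0.63,2.2]]' | python3 ok.py 9
python3 q.py XC -.08 .19 .055 .037
```

```text
30.4 [0.3906, -0.2386, 0.3473] [0.0, 0.1, -0.7] 0.0173
31.07 [0.4107, -0.0481, 0.3467] [0.9, 0.3, -0.2] 0.0172
31.73 [0.4711, 0.1416, 0.346] [-0.6, -0.9, -0.8] 0.0178
goal [0.47  0.168 0.314] shift [-0.03  1.07 -1.26] turn [ 0.2 -0.1  0. ] minrows 1.3 t 31.7333
goal [0.47  0.168 0.179] shift [-0.03  1.07 -6.66] turn [ 0.2 -0.1  0. ] minrows 6.7 t 31.7333
goal [0.47  0.168 0.161] shift [-0.03  1.07 -7.38] turn [ 0.2 -0.1  0. ] minrows 7.4 t 31.7333
foot trough frame [ 0.012 -0.106  0.221] axis [-0.42  0.    0.91] y [ 0.  1. -0.]
[-0.6 -0.9 -0.8] [-0.39  0.88 -0.02] [ 46. -12. -21.   8. -68.  60.]
```

```bash
python3 -m creep '[[0,0,0.5,0,0,0,0],[0,0,0.4,-0.2,0,0,0],[0,0,0.15,-0.6,0,0,0],[0,0,0,-0.9,0,0,0],[0,0,0,-0.9,0,0,0],[0,0,0,-0.9,0,0,0],[0,0,0,-0.9,0,0,0],[0,0,0,-0.6,0,0,0]]' 35| python3 ok.py 2
python3 -m creep '[[0,0,0,-0.5,0,0,0],[0,0,0,-0.4,0,0,0],[0,0,0,-0.2,0,0,0],[0,0,0,0,0,0,0]]' | python3 ok.py 2
python3 q.py XC -.08 .055 .037
```

```text
32.4 [0.4694, 0.1648, 0.2192] [-0.8, -0.6, -1.1] 0.0177
32.73 [0.4699, 0.165, 0.1933] [-0.0, 0.1, -0.8] 0.0175
goal [0.47  0.168 0.179] shift [ 0.03  0.14 -0.55] turn [ 0.2 -0.1  0.2] minrows 0.6 t 32.7333
goal [0.47  0.168 0.161] shift [ 0.03  0.14 -1.27] turn [ 0.2 -0.1  0.2] minrows 1.3 t 32.7333
foot trough frame [ 0.018 -0.084  0.069] axis [-0.42  0.    0.91] y [ 0.  1. -0.]
[-0.   0.1 -0.8] [-0.38  0.89  0.03] [ 49.  -7. -38.  11. -46.  52.]
```

Expected contact at TCP z ≈ 0.161; go to 0.167, then feel.

```bash
python3 -m creep '[[0,0,0.05,-0.2,0,0,0],[0,0,0.05,-0.2,0,0,0],[0,0,0,-0.2,0,0,0],[0,0,0,-0.15,0,0,0],[0,0,0,-0.1,0,0,0],[0,0,0,-0.06,0,0,0]]' | python3 ok.py 1.5 && python3 -m creep '[[0,0,0,-0.03,0,0,0]]' | python3 ok.py 1 && python3 -m creep '[[0,0,0,-0.03,0,0,0]]' | python3 ok.py 1 && python3 -m creep '[[0,0,0,-0.03,0,0,0]]' | python3 ok.py 1 && python3 -m creep '[[0,0,0,-0.03,0,0,0]]' | python3 ok.py 1 && python3 -m creep '[[0,0,0,-0.03,0,0,0]]' | python3 ok.py 1 && python3 -m creep '[[0,0,0,-0.03,0,0,0]]' | python3 ok.py 1 && python3 -m creep '[[0,0,0,-0.03,0,0,0]]' | python3 ok.py 1 && python3 -m creep '[[0,0,0,-0.03,0,0,0]]' | python3 ok.py 1 && python3 -m creep '[[0,0,0,-0.03,0,0,0]]' | python3 ok.py 1 && python3 -m creep '[[0,0,0,-0.03,0,0,0]]' | python3 ok.py 1 && python3 -m creep '[[0,0,0,-0.03,0,0,0]]' | python3 ok.py 1 && python3 -m creep '[[0,0,0,-0.03,0,0,0]]' | python3 ok.py 1 && python3 -m creep '[[0,0,0,-0.03,0,0,0]]' | python3 ok.py 1 && python3 -m creep '[[0,0,0,-0.03,0,0,0]]' | python3 ok.py 1
python3 -m creep '[[0,0,0,0,0,0,0]]' | python3 ok.py 1
```

```text
33.23 [0.4707, 0.1682, 0.1721] [-0.1, 0.1, -0.0] 0.0178
33.32 [0.4707, 0.1683, 0.1715] [-0.4, -0.3, -0.7] 0.0176
33.4 [0.4709, 0.1684, 0.1711] [-0.7, 0.1, -1.4] 0.0176
33.48 [0.4709, 0.1684, 0.1704] [-0.6, 0.3, -1.0] 0.0177
33.57 [0.4709, 0.1684, 0.1696] [-0.8, 0.4, -1.7] 0.018
33.65 [0.4708, 0.1684, 0.1688] [-0.5, -0.1, -1.0] 0.0179
33.73 [0.4708, 0.1684, 0.168] [1.0, 0.4, -0.8] 0.0178
33.82 [0.4708, 0.1683, 0.1672] [0.6, 0.1, -1.2] 0.0178
33.9 [0.4708, 0.1684, 0.1664] [0.9, -0.1, -0.8] 0.0178
33.98 [0.4708, 0.1683, 0.1657] [0.0, -0.8, -1.6] 0.018
34.07 [0.4708, 0.1683, 0.1649] [-0.8, -0.0, -0.2] 0.0177
34.15 [0.4708, 0.1683, 0.1642] [-0.6, -0.3, -1.7] 0.0175
34.23 [0.4708, 0.1683, 0.1634] [0.5, 0.8, -1.4] 0.0179
34.32 [0.4708, 0.1683, 0.1627] [0.5, -0.0, -1.4] 0.0179
34.4 [0.4708, 0.1683, 0.1619] [-0.5, 0.3, -0.9] 0.0183
34.48 [0.4707, 0.1683, 0.1619] [-0.5, -0.4, -1.0] 0.0179
```

```bash
python3 -m creep '[[0,0,0,-0.03,0,0,0]]' | python3 ok.py 1 && python3 -m creep '[[0,0,0,-0.03,0,0,0]]' | python3 ok.py 1 && python3 -m creep '[[0,0,0,-0.03,0,0,0]]' | python3 ok.py 1 && python3 -m creep '[[0,0,0,-0.03,0,0,0]]' | python3 ok.py 1 && python3 -m creep '[[0,0,0,-0.03,0,0,0]]' | python3 ok.py 1 && python3 -m creep '[[0,0,0,-0.03,0,0,0]]' | python3 ok.py 1 && python3 -m creep '[[0,0,0,-0.03,0,0,0]]' | python3 ok.py 1 && python3 -m creep '[[0,0,0,-0.03,0,0,0]]' | python3 ok.py 1
python3 -m creep '[[0,0,0,0,0,0,0]]' | python3 ok.py 1
```

```text
34.57 [0.4709, 0.1685, 0.1615] [-3.7, -1.8, 7.1] 0.0175
34.65 [0.471, 0.1685, 0.1617] [-2.1, -0.4, 2.9] 0.0179
```

Contact at the expected height; release and retreat well clear, then look.

```bash
python3 -m creep '[[0,0,0,0.01,0,0,0],[20,0,0,0,0,0,0],[26,0,0,0,0,0,0],[40,0,0,0,0,0,0],[40,0,0,0,0,0,0],[40,0,0,0,0,0,0]]' | python3 ok.py 9
python3 -m creep '[[40,-0.05,-0.02,0.2,0,0,0],[40,-0.15,-0.05,0.6,0,0,0],[40,-0.2,-0.06,0.77,0,0,0],[40,-0.2,-0.06,0.77,0,0,0],[40,-0.2,-0.06,0.77,0,0,0],[40,-0.2,-0.06,0.77,0,0,0],[40,-0.2,-0.06,0.77,0,0,0],[40,-0.1,-0.03,0.8,0,0,0]]' | python3 ok.py 9
python3 -m creep '[[40,-0.1,-0.7,0.5,0,0,0],[40,0,-0.9,0.3,0,0,0],[40,0,-0.9,0,0,0,0],[40,0,-0.9,0,0,0,0],[40,0,-0.9,0,0,0,0],[40,0,-0.9,0,0,0,0],[40,0,-0.5,0,0,0,0],[40,0,0,0,0,0,0]]' | python3 ok.py 9
python3 - <<'E'
from place import *
S=capture("scene");T=capture("top")
f=3.0; g=lambda c,x0,y0,w,h,f:cv2.resize(cv2.cvtColor(c["frame"],cv2.COLOR_RGB2BGR)[y0:y0+h,x0:x0+w],None,fx=f,fy=f,interpolation=cv2.INTER_CUBIC)
a=g(T,65,115,330,155,2.4); b=g(S,250,150,220,61*1,2.4); b=g(S,190,165,330,95,2.4)
cv2.imwrite("pics/end.png",np.vstack([a,b]))
E
```

```text
35.15 [0.4708, 0.1684, 0.1614] [0.1, -0.3, 0.1] 0.0385
35.82 [0.4375, 0.1579, 0.2991] [0.3, 0.4, -0.1] 0.04
36.48 [0.4355, 0.014, 0.3184] [0.3, 0.4, 0.3] 0.0401
```

View pics/end.png

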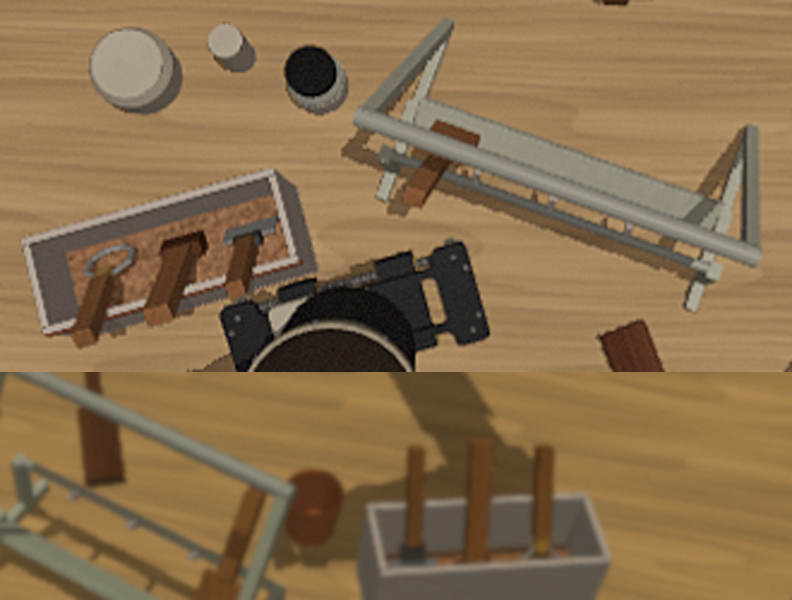

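The final picture shows the loop tool (105,265), stamp (180,245) and scraper (245,240) leaning in the trough with their heads down. The paddle is still in the rack at (440,165), and the bystanders in view are where they were.

```bash
python3 -c "
from plant import close_job; print(close_job())"
```

```text
the job is handed in; nothing more can be done
None
```

The loop tool, stamp and scraper are leaning in the trough, working ends down on the cork floor; the paddle is still in the rack and the job is handed in at about 37 s (floor contact peaked at about 16 N for the loop tool, 7–8 N for the other two).

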